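# Unpile the espresso tools and stack the cup rack

### The arm

A 6-joint arm with a two-finger parallel gripper is mounted at the origin on a cart in front of the work surface, level with it; the furniture and walls round the work are solid. World frame = base frame: x ahead of the robot, y to its left, z up, the work surface at z = 0. Lengths are in mm, angles in rad, forces in N, time in s.
With the tool pointing down it reaches from about 400 to 925 mm from the base axis. Payload 12.5 kg.
Tool frame: the origin (TCP) lies on the mounting face of the last link; the fingertips stand 190 mm ahead of it and the grasp point (between the pads) lies 171 mm ahead of it; z points along the fingers, y is the line along which they close (so a half turn about z gives the same grasp; the last joint's range is limited). The gripper opens to 95 mm and grips with 3 to 60 N. Pads are 20 mm wide; open, the fingers measure 119 mm over their backs; the gripper's body (75 mm by 180 mm) begins 59 mm behind the grasp point.
Start: joints at [-1.256, 0.491, 1.559, -0, 1.092, -0.106], TCP at [255.325, -570.468, 404.761] pointing down, gripper open.
Joint ranges: [-3.1, 3.1], [-0.84, 2.19], [0.05, 2.79], [-1.13, 4.28], [0.06, 2.93], [-2.69, 2.69]. Speed limits (rad/s): [2.22, 2.22, 2.79, 3.14, 3.14, 3.14].

### API

Orientations are given as [roll, pitch, yaw] about the fixed x, y, z axes, in that order (R = Rz(yaw) Ry(pitch) Rx(roll)).
In Python, from cell import * gives the robot as it stands.
- The arm moves only by the tool arm_command, never from a script. Its argument "rows" is a list that holds one entry, the list of rows, each a list of 7 numbers: the shift along the tool's x, y, z normalised to -1 to 1, where 1 is 0.15 m, then the turn, a rotation vector about the tool's x, y, z normalised to -1 to 1, where 1 is 360 degrees, then the opening, from -1 (shut) to 1 (fully open). A call has 1 to 10 rows; each row is the pose to reach, as a shift and turn from the pose commanded when the call began, along the tool's axes at that moment, turning the shorter way round; what a row does not reach only later rows make up. A row lasts 1/12 s, in which the tool goes at most 41.7 mm and 7.16 degrees, less where a joint would pass 70% of its speed; a pose out of reach is approached as far as the arm can. A call with a number of a shift or a turn outside -1 to 1 is refused whole. A call with a gripper value outside its range is refused whole. The fingers move at their own pace and stop on an object; the grip force is fixed at half the most. Time passes only in rows, so rows that repeat a pose let the fingers close. It gives the time, the measured TCP pose, the force, the opening and the grip force at its end, in the units of the state.
- state(): the state, without advancing time (a new reading comes with each control period).
- read_camera(name): name is "scene" or "top"; returns (picture, depth): 480x640x3 uint8, red, green, blue; 480x640 float32, mm along the optical axis (not along the pixel's ray), 0 where there is no reading.
- get_calibration(name): a dict with "camera_matrix" (3x3 intrinsics, pixels), "D" ([k1, k2, p1, p2, k3] as OpenCV has them; the pictures are not rectified), "position" and "orientation" of the camera in the world. Camera axes: x right, y up, looking along -z (the intrinsics and any distortion apply to the point x, -y, -z); pixel columns grow to the right and rows downward; lengths in mm; the calibration is good to about 2 mm. A picture is of the moment at which its call begins. get_calibration takes no time and is no camera call.
- job_done(): hands the job in; it is judged then, once.
The state is a dict: "t": time; "joints": joint angles; "qvel": joint speeds; "tau": joint torques, N m; "eef_pos": TCP position; "tcp_rot": TCP orientation; "ft_force": force on the tool from outside, world axes, zero at the start; "moment": the same for the moment, N m; "opening": opening from 0.0 (shut) to 1.0 (fully open); "grip_force": force on a finger pad.
Only numpy, scipy, OpenCV 4.12 (cv2) and the standard library are available. Lean on these libraries where they do the work, as an engineer would, in place of code of your own. Each camera call takes 0.05 s, during which the arm holds its last target. There are 200 camera calls.

### The job

After washing up, the espresso tools were left piled on the loose upper tier of the cup rack, left of the espresso machine. Clear the pile to the tools' places right of the machine: stand the tamper in the recess of the black rubber tamper seat, the steel filter basket in the blue dish and the dark dosing cup in the middle of the scale's weighing plate, each upright and resting flat. Then stack the emptied tier (it has a wooden carrying grip) on the lower tier, all four posts fully home in the corner sockets; do not tip anything over on the way, and leave the two coffee cups in the rack standing where they are.

Things in the scene. Friction and masses are not known exactly. Their poses are not given: they have to be found in the camera images.
- tamper: Coffee tamper, 88 mm tall: round steel foot 58 mm across and up to 30 mm high, brown wooden handle above it from 30 to 88 mm, at most 36 mm across (grasp it at about 65 mm). At the start it stands on the rim of the filter basket. Origin: centre of its underside, z up.
- filter_basket: Steel filter basket, a round open pan 24 mm high, 58 mm across, with a flat rim 69 mm across at heights 20 to 24 mm; at the start it stands on one end of the upper tier, with the tamper on it. It can be grasped across the rim with the fingertips about 10 mm below the rim's top. Origin: centre of its underside, z up.
- dosing_cup: Dark grey open cup, a straight-sided cylinder 60 mm across and 47 mm tall, open side up; at the start it stands on the other end of the upper tier. Origin: centre of its underside, z up.
- upper_tier: Loose tier of the cup rack, 0.45 kg: wooden deck 214 (x) by 124 (y) mm, top 100 mm above the feet, on four 12 mm dark posts at x = +-95, y = +-50 mm, ends tapered. Over its middle a dark wooden carrying grip, a bar along y, 12 (x) by 82 (y) by 18 mm high, centre 150 mm above the feet; grasp it across x. Starts standing on the worktop. Origin: centre, at foot height, z up; a half turn is the same.
- lower_tier: Fixed lower tier: wooden deck 214 (x) by 124 (y) mm, top 20 mm above the worktop, a steel socket cup on each corner at x = +-95, y = +-50 mm, 19 mm wide inside, 27 mm at the mouth; socket floor 23 mm, mouth 41 mm above the worktop. Posts home: upper tier's origin 23 mm above this one. Two coffee cups stand on it. Origin: centre of its underside, z up; a half turn is the same.
- tamper_seat: Tamper seat, fixed: round black rubber puck 92 mm across; the round recess in its top is 72 mm across, its floor 6 mm and its rim 14 mm above the worktop. Origin: centre of its underside, z up. Between it and the rack stands the espresso machine (y -0.26 to 0.03): its handle reaches out to x = 0.34 at heights up to 0.21, its lever to x = 0.46 up to 0.33.
- basket_dish: Small round blue ceramic dish, fixed: 91 mm across and 10 mm high, inner floor 4 mm above the worktop and about 78 mm across. Origin: centre of its underside, z up.
- scale_plate (a point): Centre of the square weighing plate of the flat black digital scale (140 by 105 by 18 mm, fixed), 16 mm above the worktop, where a thing put on it comes to rest; the display lies on the -x side, so this point is 18 mm from the middle of the whole scale towards +x; z up.
- cup_a: One of two white coffee cups with a handle (62 by 88 by 50 mm) that stand on the lower tier, to be left alone. Origin: centre of its underside (cup and handle together), the handle points to its -y.
- cup_b: The other white coffee cup on the lower tier, as cup_a.

How it is judged:
By the outcome, as a careful person would: the job done as asked, in the order asked, and still so for the second after the job is handed in, with the robot touching nothing.
It also fails if it takes over 136 s, if anything falls off the work surface, if the arm or the gripper's body presses on something with over 40 N, if the wrist force passes 120 N, or if a joint passes its speed limit or range.

## Working session

There is one attempt and no reset: what is moved stays moved. The work goes in short steps, Python scripts to look and compute and a tool call to move; the robot and the scene stay as the last step left them, time stands still between calls to the robot, and variables do not carry over. Pictures are saved under pics/ and viewed, at most 14 in all, crops included, and the job is handed in when it is done.

Besides the shell and the picture viewer there is one more tool, called in YAML: its name, and indented under it one key for each argument. arm_command: Moves the arm, as the interface text tells. Its arguments: {"type":"object","properties":{"rows":{"type":"array","items":{"type":"array","items":{"type":"array","items":{"type":"number","minimum":-1,"maximum":1}}}}},"required":["rows"]}

```bash
ls; mkdir -p pics
python3 - <<'E'
from cell import *
import cv2
print(state())
for n in ("scene","top"):
    im,d=read_camera(n); cv2.imwrite(f"pics/{n}0.png",im[:,:,::-1]); 
    import numpy as np; np.save(f"pics/{n}0_d.npy",d); print(get_calibration(n))
E
```

```text
pics
{'t': 0.0, 'joints': array([-1.25561628e+00,  4.91530105e-01,  1.55946809e+00, -9.34104766e-06,
        1.09169351e+00, -1.05582986e-01]), 'qvel': array([ 0.00151428, -0.00021741, -0.00164233, -0.00049567, -0.00015981,
       -0.00070362]), 'tau': array([ 1.18099433e-03, -6.12645435e+01, -2.58179533e+01,  6.93037058e-02,
        4.82398644e-02, -1.42106110e-04]), 'eef_pos': array([ 255.30164991, -570.43019136,  404.17351312]), 'tcp_rot': array([-3.14049885e+00, -1.07587482e-04,  4.20767285e-01]), 'ft_force': array([-0.41651677,  0.5722942 , -0.00633528]), 'moment': array([-0.03099304,  0.01891964,  0.00817702]), 'grip_force': 0.0, 'opening': 0.9983744715361345}
{'camera_matrix': array([[467.61162152,   0.        , 318.58869753],
       [  0.        , 467.61162152, 247.85457902],
       [  0.        ,   0.        ,   1.        ]]), 'D': array([-0.11779932,  0.        ,  0.        ,  0.        ,  0.        ]), 'position': array([-278.00964241,  382.37835769,  758.2760663 ]), 'orientation': array([ 0.90044625, -0.01091655, -2.078885  ])}
{'camera_matrix': array([[480.23833814,   0.        , 318.90620695],
       [  0.        , 480.23833814, 242.07057183],
       [  0.        ,   0.        ,   1.        ]]), 'D': array([-0.05493195,  0.        ,  0.        ,  0.        ,  0.        ]), 'position': array([ 246.56658943,  -36.97652709, 1500.88042723]), 'orientation': array([ 0.15537638,  0.01584086, -1.57020038])}
```

View pics/scene0.png

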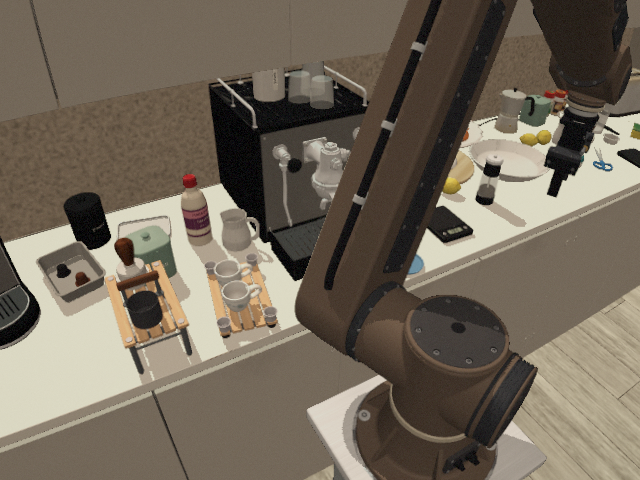

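View pics/top0.png

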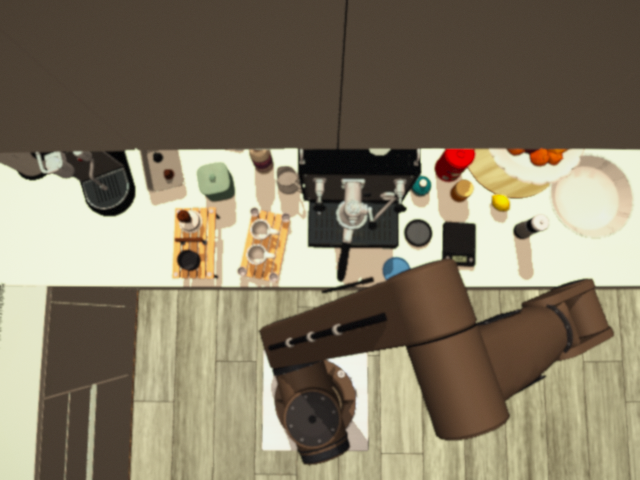

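The scene view shows the upper tier with tamper and cup at about (145,300), and the lower tier with two cups at (240,290). In the top view the upper tier is at (195,243), lower tier (263,245), seat (418,233), dish (397,268, partly hidden by the arm) and scale (459,243). Next I'll enlarge both areas.

```bash
cat > h.py <<'E'
import numpy as np, cv2
from scipy.spatial.transform import Rotation as R
from cell import *
def cam(n):
    c=get_calibration(n); Rm=R.from_euler('xyz',c['orientation']).as_matrix()
    return c['camera_matrix'],np.array(c['D']),np.array(c['position']),Rm
def ray(n,u,v):
    K,D,p,Rm=cam(n); x,y=cv2.undistortPoints(np.array([[[u,v]]],float),K,D)[0,0]
    return p,Rm@np.array([x,-y,-1.0])
def atz(n,u,v,z):
    p,d=ray(n,u,v); return p+d*(z-p[2])/d[2]
def atd(n,u,v,depth):
    p,d=ray(n,u,v); return p+d*depth
def tri(a,b):
    (p,d),(q,e)=ray(*a),ray(*b)
    s=np.linalg.lstsq(np.c_[d,-e],q-p,rcond=None)[0]
    A,B=p+d*s[0],q+e*s[1]; return (A+B)/2,np.linalg.norm(A-B)
def proj(n,P):
    K,D,p,Rm=cam(n); c=(np.atleast_2d(P)-p)@Rm; c=c*[1,-1,-1]
    return cv2.projectPoints(c,np.zeros(3),np.zeros(3),K,D)[0][:,0]
def crop(src,box,k,out):
    im=cv2.imread(src); u0,v0,u1,v1=box
    im=cv2.resize(im[v0:v1,u0:u1],None,fx=k,fy=k,interpolation=cv2.INTER_CUBIC)
    for u in range((u0+9)//10*10,u1,10):
        cv2.line(im,((u-u0)*k,0),((u-u0)*k,6),(0,0,255),1)
        if u%20==0: cv2.putText(im,str(u),((u-u0)*k,18),0,.4,(0,0,255))
    for v in range((v0+9)//10*10,v1,10):
        cv2.line(im,(0,(v-v0)*k),(6,(v-v0)*k),(0,0,255),1)
        if v%20==0: cv2.putText(im,str(v),(8,(v-v0)*k),0,.4,(0,0,255))
    cv2.imwrite(out,im)
E
python3 - <<'E'
from h import *
crop('pics/top0.png',(160,200,300,300),5,'pics/c1.png')
crop('pics/top0.png',(370,200,490,290),6,'pics/c2.png')
crop('pics/scene0.png',(95,225,285,375),4,'pics/c3.png')
E
```

```text
(no output)
```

View pics/c1.png

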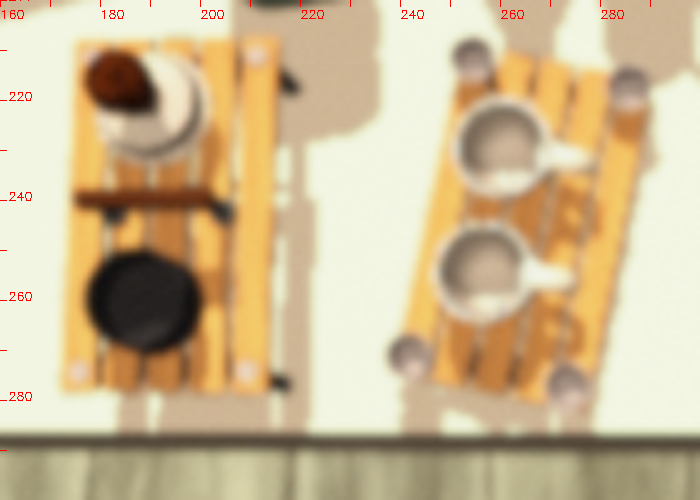

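View pics/c2.png

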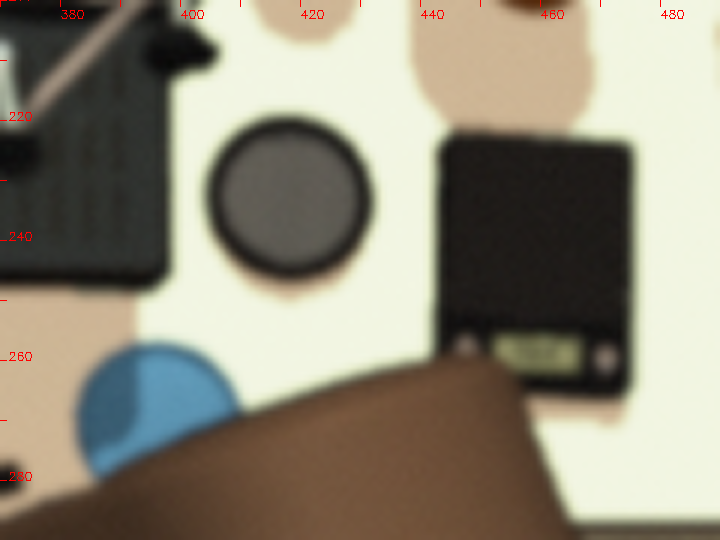

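View pics/c3.png

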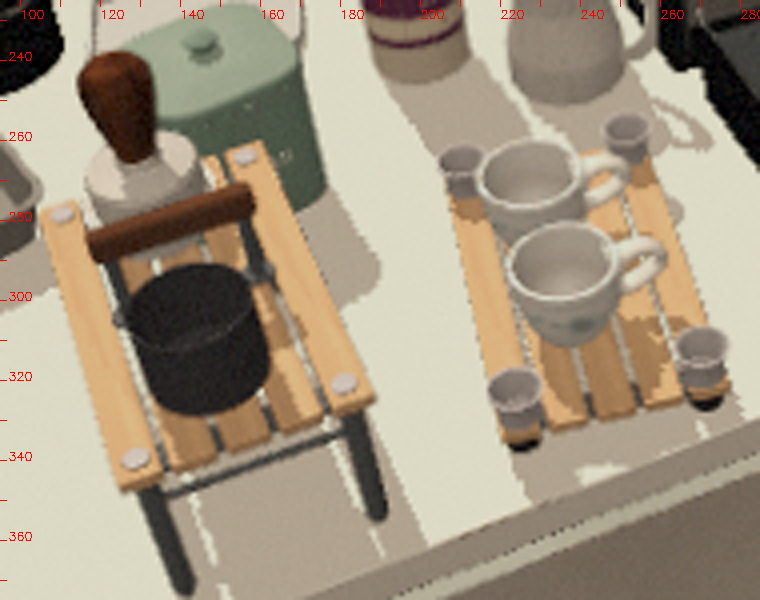

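The crops give clear pixel positions. Tier post tops in the top view are at (177.6,210.4), (211.4,210.6), (175.6,274.2) and (209.2,274). The socket mouths are at (254.8,211.6), (286,217.4), (241.8,270.6) and (273.6,276.8). The dosing cup rim is at (188.8,260), the seat at (418.2,233) and the scale spans (441..475, 222..266).

Run:
```python
from h import *
np.set_printoptions(precision=1,suppress=True)
T=[(177.6,210.4),(211.4,210.6),(175.6,274.2),(209.2,274)];S=[(110.5,278.5),(156.5,264.25),(129,339.25),(181,321)]
T2=[(254.8,211.6),(286,217.4),(241.8,270.6),(273.6,276.8)];S2=[(210.75,264.5),(252,258),(223.75,321.5),(270.25,311.25)]
dt=np.load('pics/top0_d.npy');ds=np.load('pics/scene0_d.npy')
for TT,SS,z,nm in((T,S,100,'upper'),(T2,S2,41,'lower')):
    P=np.array([tri(('top',*a),('scene',*b))[0] for a,b in zip(TT,SS)])
    Q=np.array([atz('top',*a,z) for a in TT]); W=np.array([atz('scene',*b,z) for b in SS])
    print(nm);print(P,P.mean(0));print(Q,Q.mean(0));print(W,W.mean(0))
    for X in(P,Q,W):
        v=X[0]+X[1]-X[2]-X[3]; w=X[0]+X[2]-X[1]-X[3]; print('yaw',np.arctan2(v[1],v[0]),np.arctan2(-w[0],w[1]),np.linalg.norm(v)/2,np.linalg.norm(w)/2)
print('cup rim',tri(('top',188.8,260),('scene',144.25,302)))
for nm,u,v in[('seat',418.2,233),('dish',392,264),('scale',458,240),('worktop',430,260),('deck',193,280-4),('cup bottom',189,260),('foot',196,221),('handletop',183,216)]:
    u0,v0=round(u),round(v);d=np.median(dt[v0-1:v0+2,u0-1:u0+2]);print(nm,atd('top',u,v,d))
for nm,u,v in[('handle',122,243),('foot',140,262),('grip',139,281)]:
    d=np.median(ds[v-1:v+2,u-1:u+2]);print(nm,atd('scene',u,v,d))
```

```text
upper
[[564.  412.4  98.4]
 [563.5 310.7  97.7]
 [371.4 410.2 100.3]
 [372.4 310.3  98.8]] [467.8 360.9  98.8]
[[563.4 411.3 100. ]
 [562.3 308.4 100. ]
 [370.8 408.3 100. ]
 [371.5 308.1 100. ]] [467. 359. 100.]
[[562.3 412.8 100. ]
 [561.8 312.5 100. ]
 [372.8 412.  100. ]
 [372.3 312.2 100. ]] [467.3 362.4 100. ]
yaw 0.006634344505476072 0.0024647895166454827 191.84667707222638 100.80872818819958
yaw 0.00837218083958569 -0.002041667306740488 191.69068590017793 101.56306297433682
yaw 0.0030417456145009625 -0.004893769866432296 189.47721839859602 100.11201672318408
lower
[[573.1 188.8  40.7]
 [555.4  91.2  35.3]
 [388.5 224.8  38.6]
 [369.8 127.   38.2]] [471.7 157.9  38.2]
[[571.8 186.3  41. ]
 [553.   88.6  41. ]
 [387.3 222.3  41. ]
 [368.3 124.4  41. ]] [470.1 155.4  41. ]
[[574.4 191.1  41. ]
 [550.3  95.4  41. ]
 [387.6 227.2  41. ]
 [368.8 130.1  41. ]] [470.3 160.9  41. ]
yaw -0.19162749582216543 -0.18389491954291287 188.5109138699101 99.466131936168
yaw -0.19221628902961396 -0.19069912536905667 188.0959732431543 99.62662025185435
yaw -0.18991501481599096 -0.21852785478335127 187.52353389341502 98.81977157067357
cup rim (array([409.2, 361.9, 141.1]), np.float64(6.481543789277576))
seat [ 509.1 -326.7    6.1]
dish [ 411.1 -241.9    4.5]
scale [ 484.8 -448.8   16.8]
worktop [ 424.  -362.3   -0. ]
deck [365.5 355.9 100.8]
cup bottom [412.5 368.8 104.2]
foot [521.5 341.3 144.9]
handletop [522.6 360.2 209.8]
handle [517.4 369.2 210.1]
foot [525.7 346.3 146.7]
grip [460.7 361.1 152.8]
```

Run:
```python
from h import *
np.set_printoptions(precision=1,suppress=True,linewidth=200)
K,D,p,Rm=cam('top');dt=np.load('pics/top0_d.npy')
vv,uu=np.mgrid[0:480,0:640];pts=np.c_[uu.ravel(),vv.ravel()].astype(float)
n=cv2.undistortPoints(pts[:,None],K,D)[:,0];c=np.c_[n[:,0],-n[:,1],-np.ones(len(n))]*dt.ravel()[:,None]
P=p+c@Rm.T;ok=dt.ravel()>0
print('cabinet',P[(pts[:,1]==130)&ok][::90]); print('cab edge',P[(pts[:,1]==145)&ok][::90])
xs=np.arange(330,760,30);ys=np.arange(480,-480,-40);print('cols y',ys)
for x in xs[::-1]:
    row=[]
    for y in ys:
        m=ok&(abs(P[:,0]-x)<15)&(abs(P[:,1]-y)<20)&(P[:,2]<600);row.append(P[m,2].max() if m.any() else -1)
    print(x,np.array(row).round().astype(int))
for nm,a,b,z in[('tamper handle top',(183.6,216),(122.5,240.5),210),('basket rim',(190.5,220.8),None,124),('cup rim',(188.8,260),(144.25,302),147),('foot',(191,219.5),(131,266),150),('dish',(397.5,271.5),None,10),('seat',(418.2,233),None,14)]:
    print(nm,atz('top',*a,z), atz('scene',*b,z) if b else '',tri(('top',*a),('scene',*b)) if b else '')
# scale corners
for a in[(442.5,222.5),(475,224),(474.5,265.5),(442,261)]: print(atz('top',*a,18))
```

```text
cabinet [[ 625.4  639.   592. ]
 [ 626.2  451.   579.5]
 [ 626.6  262.3  570.8]
 [ 625.5   76.3  568.5]
 [ 627.4 -108.6  560.9]
 [ 625.9 -293.4  564.2]
 [ 625.5 -479.3  567.5]
 [ 624.2 -665.6  575.4]]
cab edge [[ 627.2  701.9  501.3]
 [ 624.5  491.2  497.6]
 [ 627.6  291.5  481.2]
 [ 626.    88.6  480.2]
 [ 624.9 -112.   480.1]
 [ 626.7 -316.2  474.7]
 [ 625.9 -518.3  478.9]
 [ 626.  -723.9  483.4]]
cols y [ 480  440  400  360  320  280  240  200  160  120   80   40    0  -40  -80 -120 -160 -200 -240 -280 -320 -360 -400 -440]
750 [ 10  41   8   6  10   8   9 144 144 140   7  -1  -1  -1  -1  25  -1  33  28  -1  -1  12 149 149]
720 [ 31  41   6  98 107 106   9 147 168 134  80  -1  -1  -1  -1  -1  -1  -1  -1  -1  -1   6 157 167]
690 [ 34  41  35 108 112 112   8   8  46  91  92  83  -1  -1 332 261 256  -1  -1  -1  48  47 156 155]
660 [ 41  43  37 111 124 114 108   9   8  90  92 373 334 335 595 334 370 366 334 373  66  61  10  81]
630 [600 600 599 599 600 600 600 600 600 600 599 600 600 600 600 600 600 600 600 600 599 600 600 600]
600 [  8   7   5   8 104   5   7  41   6   6   7 341 341 3
[... 783 characters left out ...]
103  44  41  43  46   7   7  12   8 190  21  31  13   9  -1  -1  -1  -1  -1]
330 [-14 -17 -17 -15 -16 -16 -17   2   2   5   9   7  15  20 176  23   4  -1  -1  -1  -1  -1  -1  -1]
tamper handle top [522.6 358.5 210. ] [525.3 366.8 210. ] (array([524.1, 363. , 208.8]), np.float64(8.268982801659096))
basket rim [526.4 363.5 124. ]  
cup rim [407.4 356.9 147. ] [404.6 364.9 147. ] (array([409.2, 361.9, 141.1]), np.float64(6.481543789277576))
foot [525.  354.7 150. ] [517.4 365.8 150. ] (array([528.5, 361.8, 139.4]), np.float64(8.170407134305592))
dish [ 387.  -257.7   10. ]  
seat [ 507.7 -325.1   14. ]  
[ 540.4 -402.    18. ]
[ 535.5 -504.6   18. ]
[ 404.3 -496.5   18. ]
[ 418.6 -395.7   18. ]
```

```bash
cat > plan.py <<'E'
from h import *
import json
def plan(wps, grip, start=None, rate=None):
    """wps: (x,y,z,yaw) TCP mm; prints rows per call. rate: mm per row (None: target repeated at top speed)"""
    s=state()
    if start is None: start=(*s['eef_pos'],s['tcp_rot'][2])
    p=np.array(start[:3]);yaw=start[3]
    for w in wps:
        tgt=np.array(w[:3],float);dy=(w[3]-yaw+np.pi)%(2*np.pi)-np.pi
        A=R.from_euler('xyz',[np.pi,0,yaw]).as_matrix();d=A.T@(tgt-p)/150;t=-dy/(2*np.pi)
        dist=np.linalg.norm(tgt-p);n=max(int(np.ceil(dist/(rate or 38))),int(np.ceil(abs(np.degrees(dy))/6.8)),1)
        if rate is None: n+=1
        d=np.round(d,3);t=round(t,3)
        flag='' if abs(d).max()<=1 and n<=10 else '  !!! TOO FAR'
        f=[1]*n if rate is None else [min(1,(i+1)/n) for i in range(n)]
        print(w,n,flag);print(json.dumps([[[round(d[0]*k,3),round(d[1]*k,3),round(d[2]*k,3),0,0,round(t*k,3),grip] for k in f]]))
        p=tgt;yaw=w[3]
E
python3 - <<'E'
from plan import *
plan([(290,-460,550,1.0),(340,-340,610,1.571),(400,-200,610,1.571),(420,-60,610,1.571),(420,85,600,1.571),(420,225,520,1.571),(490,345,440,1.571),(523,362,400,1.571)],1)
E
```

```text
(290, -460, 550, 1.0) 6 
[[[0.512, -0.578, -0.972, 0, 0, -0.092, 1], [0.512, -0.578, -0.972, 0, 0, -0.092, 1], [0.512, -0.578, -0.972, 0, 0, -0.092, 1], [0.512, -0.578, -0.972, 0, 0, -0.092, 1], [0.512, -0.578, -0.972, 0, 0, -0.092, 1], [0.512, -0.578, -0.972, 0, 0, -0.092, 1]]]
(340, -340, 610, 1.571) 6 
[[[0.853, -0.152, -0.4, 0, 0, -0.091, 1], [0.853, -0.152, -0.4, 0, 0, -0.091, 1], [0.853, -0.152, -0.4, 0, 0, -0.091, 1], [0.853, -0.152, -0.4, 0, 0, -0.091, 1], [0.853, -0.152, -0.4, 0, 0, -0.091, 1], [0.853, -0.152, -0.4, 0, 0, -0.091, 1]]]
(400, -200, 610, 1.571) 6 
[[[0.933, 0.4, 0.0, 0, 0, -0.0, 1], [0.933, 0.4, 0.0, 0, 0, -0.0, 1], [0.933, 0.4, 0.0, 0, 0, -0.0, 1], [0.933, 0.4, 0.0, 0, 0, -0.0, 1], [0.933, 0.4, 0.0, 0, 0, -0.0, 1], [0.933, 0.4, 0.0, 0, 0, -0.0, 1]]]
(420, -60, 610, 1.571) 5 
[[[0.933, 0.134, 0.0, 0, 0, -0.0, 1], [0.933, 0.134, 0.0, 0, 0, -0.0, 1], [0.933, 0.134, 0.0, 0, 0, -0.0, 1], [0.933, 0.134, 0.0, 0, 0, -0.0, 1], [0.933, 0.134, 0.0, 0, 0, -0.0, 1]]]
(420, 85, 600, 1.571) 5 
[[[0.967, 0.0, 0.067, 0, 0, -0.0, 1], [0.967, 0.0, 0.067, 0, 0, -0.0, 1], [0.967, 0.0, 0.067, 0, 0, -0.0, 1], [0.967, 0.0, 0.067, 0, 0, -0.0, 1], [0.967, 0.0, 0.067, 0, 0, -0.0, 1]]]
(420, 225, 520, 1.571) 6 
[[[0.933, 0.0, 0.533, 0, 0, -0.0, 1], [0.933, 0.0, 0.533, 0, 0, -0.0, 1], [0.933, 0.0, 0.533, 0, 0, -0.0, 1], [0.933, 0.0, 0.533, 0, 0, -0.0, 1], [0.933, 0.0, 0.533, 0, 0, -0.0, 1], [0.933, 0.0, 0.533, 0, 0, -0.0, 1]]]
(490, 345, 440, 1.571) 6 
[[[0.8, 0.467, 0.533, 0, 0, -0.0, 1], [0.8, 0.467, 0.533, 0, 0, -0.0, 1], [0.8, 0.467, 0.533, 0, 0, -0.0, 1], [0.8, 0.467, 0.533, 0, 0, -0.0, 1], [0.8, 0.467, 0.533, 0, 0, -0.0, 1], [0.8, 0.467, 0.533, 0, 0, -0.0, 1]]]
(523, 362, 400, 1.571) 3 
[[[0.113, 0.22, 0.267, 0, 0, -0.0, 1], [0.113, 0.22, 0.267, 0, 0, -0.0, 1], [0.113, 0.22, 0.267, 0, 0, -0.0, 1]]]
```

arm_command:
  rows:
    - [[0.51,-0.58,-0.97,0,0,-0.092,1],[0.51,-0.58,-0.97,0,0,-0.092,1],[0.51,-0.58,-0.97,0,0,-0.092,1],[0.51,-0.58,-0.97,0,0,-0.092,1],[0.51,-0.58,-0.97,0,0,-0.092,1],[0.51,-0.58,-0.97,0,0,-0.092,1]]

```text
t: 0.6
eef_pos: [290.1, -457.4, 554.3]
tcp_rot: [3.136, 0.003, 1.005]
ft_force: [-0.2, -0.6, -0.9]
opening: 0.997
grip_force: 0.0
```

arm_command:
  rows:
    - [[0.85,-0.15,-0.4,0,0,-0.091,1],[0.85,-0.15,-0.4,0,0,-0.091,1],[0.85,-0.15,-0.4,0,0,-0.091,1],[0.85,-0.15,-0.4,0,0,-0.091,1],[0.85,-0.15,-0.4,0,0,-0.091,1],[0.85,-0.15,-0.4,0,0,-0.091,1]]

```text
t: 1.1
eef_pos: [340.1, -340.0, 609.8]
tcp_rot: [-3.141, 0.0, 1.574]
ft_force: [0.2, 0.1, 1.1]
opening: 1.001
grip_force: 0.0
```

Tracks very well. Continue across.

arm_command:
  rows:
    - [[0.93,0.4,0,0,0,0,1],[0.93,0.4,0,0,0,0,1],[0.93,0.4,0,0,0,0,1],[0.93,0.4,0,0,0,0,1],[0.93,0.4,0,0,0,0,1]]

```text
t: 1.52
eef_pos: [400.9, -198.6, 609.3]
tcp_rot: [-3.141, -0.001, 1.569]
ft_force: [0.7, -0.7, -0.5]
opening: 1.004
grip_force: 0.0
```

arm_command:
  rows:
    - [[0.94,0.13,0,0,0,0,1],[0.94,0.13,0,0,0,0,1],[0.94,0.13,0,0,0,0,1],[0.94,0.13,0,0,0,0,1],[0.94,0.13,0,0,0,0,1]]

```text
t: 1.93
eef_pos: [419.8, -58.3, 609.4]
tcp_rot: [-3.14, -0.001, 1.569]
ft_force: [0.1, -1.8, 1.2]
opening: 1.001
grip_force: 0.0
```

arm_command:
  rows:
    - [[0.97,0,0.07,0,0,0,1],[0.97,0,0.07,0,0,0,1],[0.97,0,0.07,0,0,0,1],[0.97,0,0.07,0,0,0,1],[0.97,0,0.07,0,0,0,1]]

```text
t: 2.35
eef_pos: [420.0, 87.1, 598.4]
tcp_rot: [-3.14, -0.0, 1.57]
ft_force: [0.7, -0.1, -0.1]
opening: 1.001
grip_force: 0.0
```

arm_command:
  rows:
    - [[0.93,0,0.53,0,0,0,1],[0.93,0,0.53,0,0,0,1],[0.93,0,0.53,0,0,0,1],[0.93,0,0.53,0,0,0,1],[0.93,0,0.53,0,0,0,1],[0.93,0,0.53,0,0,0,1]]

```text
t: 2.85
eef_pos: [420.5, 224.8, 518.5]
tcp_rot: [-3.139, 0.002, 1.57]
ft_force: [-0.1, -0.6, -0.2]
opening: 0.999
grip_force: 0.0
```

arm_command:
  rows:
    - [[0.8,0.5,0.53,0,0,0,1],[0.8,0.5,0.53,0,0,0,1],[0.8,0.5,0.53,0,0,0,1],[0.8,0.5,0.53,0,0,0,1],[0.8,0.5,0.53,0,0,0,1],[0.8,0.5,0.53,0,0,0,1]]

```text
t: 3.35
eef_pos: [496.2, 343.9, 439.2]
tcp_rot: [-3.139, 0.002, 1.569]
ft_force: [-0.5, -0.4, -0.2]
opening: 0.996
grip_force: 0.0
```

Run:
```python
from h import *
print(state()['eef_pos'],state()['tcp_rot'],state()['joints'])
for n in("scene","top"):
    im,d=read_camera(n);cv2.imwrite(f'pics/{n}1.png',im[:,:,::-1]);np.save(f'pics/{n}1_d.npy',d)
crop('pics/top1.png',(370,200,490,290),6,'pics/c4.png')
a=cv2.imread('pics/scene1.png');cv2.imwrite('pics/s1.png',a)
```

```text
[496.19083076 343.91803314 439.16458182] [-3.13942837e+00  1.75899612e-03  1.56856191e+00] [ 4.96787069e-01  4.28978428e-01  1.56869982e+00 -5.58191910e-04
  1.14665661e+00  4.99253801e-01]
```

View pics/c4.png

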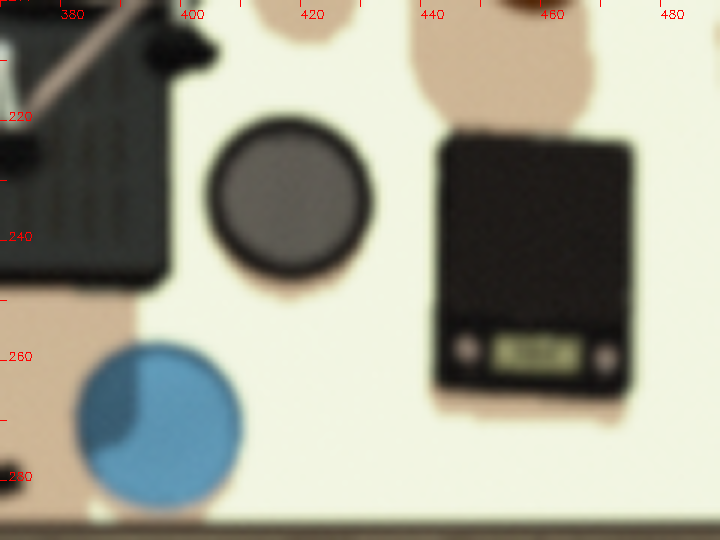

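View pics/s1.png

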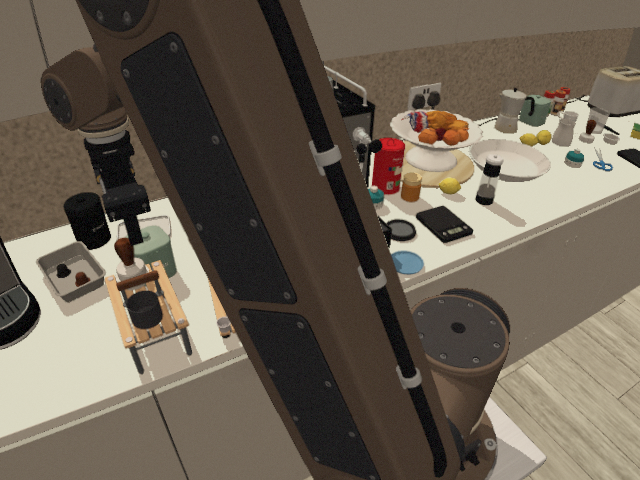

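Dish is fully visible now (top 396.6,271; scene 407,262.5), seat (418.2,232.8; scene 400,230), and scale corners (443,222), (475.5,223.3), (475.2,266.2), (442.2,264.5). I'll triangulate these and check camera against arm using the visible fingertip (about (137,243) in scene).

Run:
```python
from h import *
np.set_printoptions(precision=1,suppress=True,linewidth=200)
print(proj('scene',[[443,344,249],[449,344,249],[543,344,249],[443,334,249],[443,354,249]]))
crop('pics/scene1.png',(80,110,200,260),4,'pics/c5.png'); crop('pics/scene1.png',(370,190,490,280),6,'pics/c6.png')
for nm,a,b,z in[('dish',(396.6,271),(407,262.5),10),('seat',(418.2,232.8),(400,230),14)]:
    print(nm,atz('top',*a,z),atz('scene',*b,z),tri(('top',*a),('scene',*b)))
c=np.array([atz('top',*a,18) for a in[(443,222),(475.5,223.3),(475.2,266.2),(442.2,264.5)]]);print(c,c.mean(0))
```

```text
[[138.4 244.2]
 [137.7 242.4]
 [127.7 216.3]
 [143.9 242.5]
 [132.9 245.8]]
dish [ 388.6 -255.    10. ] [ 386.5 -249.7   10. ] (array([ 389.9, -254.7,    5.3]), np.float64(2.6111231271733426))
seat [ 508.4 -325.2   14. ] [ 501.6 -313.7   14. ] (array([ 511.7, -325.6,    3.1]), np.float64(4.345626602337166))
[[ 542.  -403.7   18. ]
 [ 537.7 -506.3   18. ]
 [ 402.1 -498.6   18. ]
 [ 407.7 -395.9   18. ]] [ 472.4 -451.1   18. ]
```

View pics/c5.png

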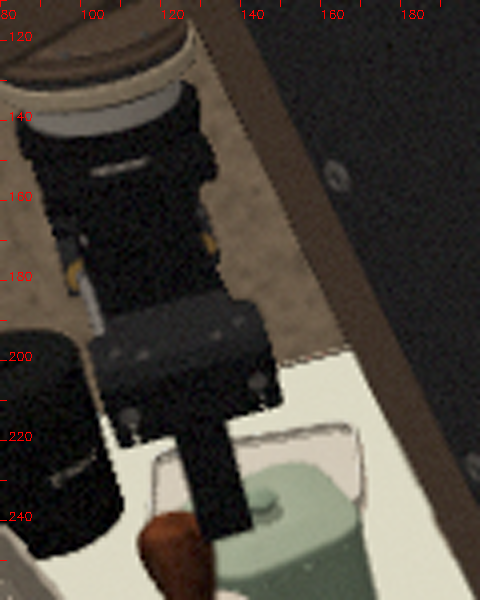

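View pics/c6.png

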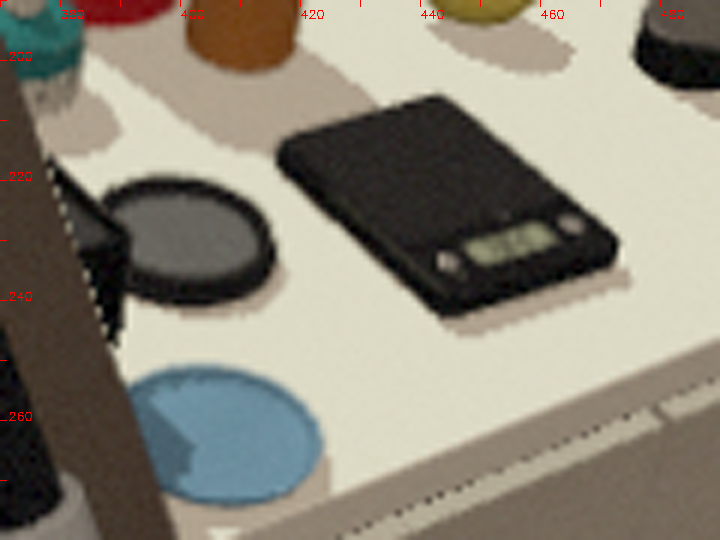

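The fingertip sits about 1.6 px left of its projection, so the scene camera reads y roughly 3.5 mm too high and the top camera agrees with the arm. Targets: tamper (523, 360.5), seat (509, -325), dish (388.5, -254.5), plate (490, -452). Now the tamper grasp.

arm_command:
  rows:
    - [[0.11,0.18,0,0,0,0,1],[0.11,0.18,0,0,0,0,1],[0.11,0.18,0.1,0,0,0,1],[0.11,0.18,0.2,0,0,0,1],[0.11,0.18,0.3,0,0,0,1],[0.11,0.18,0.4,0,0,0,1],[0.11,0.18,0.5,0,0,0,1],[0.11,0.18,0.53,0,0,0,1],[0.11,0.18,0.53,0,0,0,1]]

```text
t: 4.2
eef_pos: [521.4, 360.3, 361.5]
tcp_rot: [-3.141, 0.0, 1.569]
ft_force: [-0.5, -0.1, 0.1]
opening: 1.001
grip_force: 0.0
```

arm_command:
  rows:
    - [[0,0,0,0,0,0,-1],[0,0,0,0,0,0,-1],[0,0,0,0,0,0,-1],[0,0,0,0,0,0,-1],[0,0,0,0,0,0,-1],[0,0,0,0,0,0,-1],[0,0,0,0,0,0,-1],[0,0,0,0,0,0,-1],[0,0,0,0,0,0,-1],[0,0,0,0,0,0,-1]]

```text
t: 5.03
eef_pos: [521.5, 361.6, 361.3]
tcp_rot: [3.141, -0.0, 1.571]
ft_force: [2.0, 0.2, 2.2]
opening: 0.368
grip_force: 30.0
```

arm_command:
  rows:
    - [[0,0,-0.05,0,0,0,-1],[0,0,-0.13,0,0,0,-1],[0,0,-0.23,0,0,0,-1],[0,0,-0.35,0,0,0,-1],[-0.05,-0.05,-0.48,0,0,0,-1],[-0.12,-0.12,-0.62,0,0,0,-1],[-0.22,-0.22,-0.76,0,0,0,-1],[-0.32,-0.32,-0.88,0,0,0,-1],[-0.43,-0.43,-1,0,0,0,-1]]

```text
t: 5.78
eef_pos: [456.0, 296.5, 512.0]
tcp_rot: [-3.141, 0.0, 1.571]
ft_force: [-0.8, -0.2, -3.6]
opening: 0.371
grip_force: 30.0
```

arm_command:
  rows:
    - [[-0.11,-0.06,-0.1,0,0,0,-1],[-0.22,-0.12,-0.2,0,0,0,-1],[-0.33,-0.18,-0.3,0,0,0,-1],[-0.44,-0.24,-0.4,0,0,0,-1],[-0.55,-0.25,-0.5,0,0,0,-1],[-0.66,-0.25,-0.58,0,0,0,-1],[-0.77,-0.25,-0.64,0,0,0,-1],[-0.9,-0.25,-0.66,0,0,0,-1]]

```text
t: 6.45
eef_pos: [418.6, 161.5, 611.7]
tcp_rot: [3.14, -0.0, 1.571]
ft_force: [0.6, 0.4, -3.9]
opening: 0.371
grip_force: 30.0
```

arm_command:
  rows:
    - [[-0.16,0,0,0,0,0,-1],[-0.32,0,0,0,0,0,-1],[-0.48,0,0,0,0,0,-1],[-0.64,0,0,0,0,0,-1],[-0.8,0,0,0,0,0,-1],[-1,0,0,0,0,0,-1]]

```text
t: 6.95
eef_pos: [418.6, 11.4, 610.4]
tcp_rot: [-3.141, -0.0, 1.571]
ft_force: [1.5, -0.6, -4.9]
opening: 0.364
grip_force: 30.0
```

arm_command:
  rows:
    - [[-0.16,0,0,0,0,0,-1],[-0.32,0,0,0,0,0,-1],[-0.48,0,0,0,0,0,-1],[-0.64,0,0,0,0,0,-1],[-0.8,0,0,0,0,0,-1],[-1,0,0,0,0,0,-1]]

```text
t: 7.45
eef_pos: [418.6, -138.5, 610.4]
tcp_rot: [-3.141, -0.001, 1.571]
ft_force: [0.9, 0.5, -4.0]
opening: 0.369
grip_force: 30.0
```

arm_command:
  rows:
    - [[-0.16,0,0,0,0,0,-1],[-0.32,0,0,0,0,0,-1],[-0.48,0,0,0,0,0,-1],[-0.64,0.05,0,0,0,0,-1],[-0.8,0.12,0,0,0,0,-1],[-0.92,0.2,0,0,0,0,-1],[-1,0.3,0,0,0,0,-1]]

```text
t: 8.03
eef_pos: [464.1, -289.6, 610.1]
tcp_rot: [-3.141, -0.0, 1.569]
ft_force: [0.2, 0.2, -4.9]
opening: 0.372
grip_force: 30.0
```

arm_command:
  rows:
    - [[-0.13,0.1,0,0,0,0,-1],[-0.25,0.2,0.06,0,0,0,-1],[-0.25,0.29,0.16,0,0,0,-1],[-0.25,0.29,0.3,0,0,0,-1],[-0.25,0.29,0.44,0,0,0,-1],[-0.25,0.29,0.58,0,0,0,-1],[-0.25,0.29,0.72,0,0,0,-1],[-0.25,0.29,0.86,0,0,0,-1],[-0.25,0.29,1,0,0,0,-1]]

```text
t: 8.78
eef_pos: [507.5, -325.2, 459.3]
tcp_rot: [-3.141, -0.001, 1.571]
ft_force: [-0.5, 0.4, -3.9]
opening: 0.368
grip_force: 30.0
```

arm_command:
  rows:
    - [[0,0.01,0.14,0,0,0,-1],[0,0.01,0.28,0,0,0,-1],[0,0.01,0.42,0,0,0,-1],[0,0.01,0.56,0,0,0,-1],[0,0.01,0.7,0,0,0,-1],[0,0.01,0.84,0,0,0,-1],[0,0.01,0.95,0,0,0,-1],[0,0.01,1,0,0,0,-1]]

```text
t: 9.45
eef_pos: [508.9, -325.2, 308.1]
tcp_rot: [-3.139, -0.002, 1.571]
ft_force: [-0.9, 0.4, -3.8]
opening: 0.369
grip_force: 30.0
```

arm_command:
  rows:
    - [[0,0,0.08,0,0,0,-1],[0,0,0.16,0,0,0,-1],[0,0,0.24,0,0,0,-1],[0,0,0.3,0,0,0,-1],[0,0,0.34,0,0,0,-1],[0,0,0.38,0,0,0,-1],[0,0,0.4,0,0,0,-1]]

```text
t: 10.03
eef_pos: [509.2, -325.5, 249.6]
tcp_rot: [-3.141, -0.0, 1.571]
ft_force: [-0.2, -0.1, -4.0]
opening: 0.367
grip_force: 30.0
```

arm_command:
  rows:
    - [[0,0,0.01,0,0,0,-1],[0,0,0.02,0,0,0,-1],[0,0,0.03,0,0,0,-1],[0,0,0.037,0,0,0,-1],[0,0,0.037,0,0,0,-1],[0,0,0.037,0,0,0,-1]]

```text
t: 10.53
eef_pos: [509.2, -325.5, 244.9]
tcp_rot: [3.141, 0.0, 1.571]
ft_force: [-0.4, -0.2, -3.8]
opening: 0.37
grip_force: 30.0
```

arm_command:
  rows:
    - [[0,0,0.006,0,0,0,-1],[0,0,0.012,0,0,0,-1],[0,0,0.012,0,0,0,-1],[0,0,0.012,0,0,0,-1]]

```text
t: 10.87
eef_pos: [509.4, -325.6, 243.7]
tcp_rot: [3.14, 0.001, 1.571]
ft_force: [-0.6, 0.6, 4.9]
opening: 0.371
grip_force: 30.0
```

Contact. I'll release slowly, then rise.

arm_command:
  rows:
    - [[0,0,-0.003,0,0,0,0],[0,0,-0.003,0,0,0,1],[0,0,-0.003,0,0,0,1],[0,0,-0.003,0,0,0,1],[0,0,-0.003,0,0,0,1],[0,0,-0.003,0,0,0,1],[0,0,-0.003,0,0,0,1]]

```text
t: 11.45
eef_pos: [509.2, -325.4, 243.3]
tcp_rot: [-3.141, -0.0, 1.571]
ft_force: [0.3, 0.5, 0.0]
opening: 0.807
grip_force: 0.0
```

arm_command:
  rows:
    - [[0,0,-0.1,0,0,0,1],[0,0,-0.25,0,0,0,1],[0,0,-0.45,0,0,0,1],[0,0,-0.7,0,0,0,1],[0,0,-1,0,0,0,1],[0,0,-1,0,0,0,1]]

```text
t: 11.95
eef_pos: [509.6, -325.6, 400.5]
tcp_rot: [3.134, 0.006, 1.571]
ft_force: [0.4, -0.5, 0.5]
opening: 1.0
grip_force: 0.0
```

arm_command:
  rows:
    - [[0,-0.3,-1,0,0,0,1],[0,-0.3,-1,0,0,0,1],[0,-0.3,-1,0,0,0,1],[0,-0.3,-1,0,0,0,1],[0,-0.3,-1,0,0,0,1]]

```text
t: 12.37
eef_pos: [462.7, -325.0, 549.9]
tcp_rot: [3.134, 0.007, 1.57]
ft_force: [0.5, 0.0, 0.0]
opening: 0.999
grip_force: 0.0
```

Run:
```python
from h import *
s=state();print(s['eef_pos'],s['tcp_rot'],s['joints'])
im,d=read_camera('scene');cv2.imwrite('pics/scene2.png',im[:,:,::-1])
crop('pics/scene2.png',(360,170,500,290),5,'pics/c7.png')
```

```text
[ 462.71101091 -324.9824584   549.8981256 ] [3.13439699 0.00673641 1.57010748] [-7.29076324e-01  2.89730672e-01  1.48992683e+00 -2.42780555e-04
  1.35208124e+00 -7.28360201e-01]
```

View pics/c7.png

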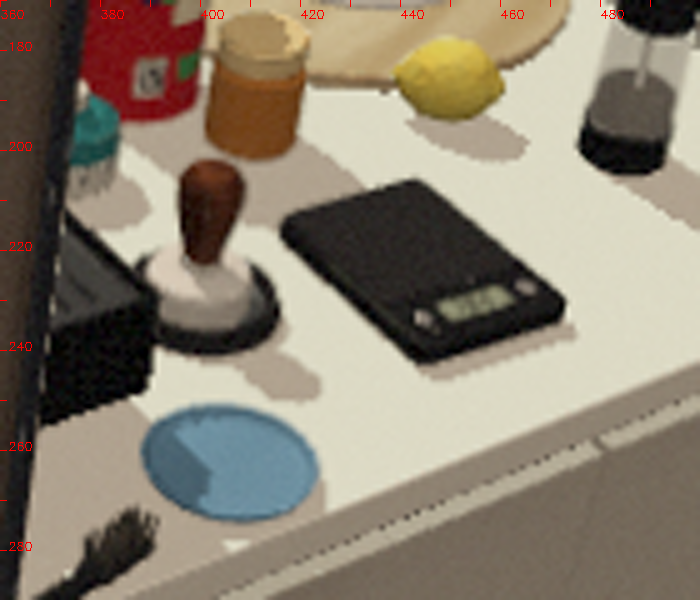

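Tamper stands upright in the recess (foot at (402,228), within the seat ring); the dish spans (388..424, 250..274). Now I'll locate the basket by depth and plan the return with yaw π.

Run:
```python
from plan import *
np.set_printoptions(precision=1,suppress=True)
K,D,p,Rm=cam('top');im,dt=read_camera('top');cv2.imwrite('pics/top2.png',im[:,:,::-1])
vv,uu=np.mgrid[0:480,0:640];pts=np.c_[uu.ravel(),vv.ravel()].astype(float)
n=cv2.undistortPoints(pts[:,None],K,D)[:,0];P=p+(np.c_[n[:,0],-n[:,1],-np.ones(len(n))]*dt.ravel()[:,None])@Rm.T
for nm,c,lo,hi in(('basket',(524,361),114,135),('cup',(408,361),135,160)):
    m=(np.hypot(P[:,0]-c[0],P[:,1]-c[1])<50)&(P[:,2]>lo)&(P[:,2]<hi)
    q=P[m];(cx,cy),r=cv2.minEnclosingCircle(q[:,:2].astype(np.float32));print(nm,len(q),cx,cy,r,np.median(q[:,2]),q.min(0),q.max(0))
m=(np.hypot(P[:,0]-509,P[:,1]+325)<25)&(P[:,2]>80);print('tamper top',P[m].mean(0),m.sum())
plan([(420,-190,600,1.571),(420,-50,600,1.571),(420,95,600,2.3),(420,210,560,3.1416),(480,330,440,3.1416)],1)
```

```text
basket 159 524.4758911132812 365.1142883300781 35.81047058105469 123.06570873329042 [489.3 331.  114.3] [557.  398.7 130.5]
cup 78 410.80731201171875 364.40142822265625 30.755109786987305 142.66699025346213 [381.9 333.8 135.4] [437.9 395.  152.4]
tamper top [ 501.9 -317.7  660.6] 229
(420, -190, 600, 1.571) 6 
[[[0.901, -0.292, -0.373, 0, 0, -0.0, 1], [0.901, -0.292, -0.373, 0, 0, -0.0, 1], [0.901, -0.292, -0.373, 0, 0, -0.0, 1], [0.901, -0.292, -0.373, 0, 0, -0.0, 1], [0.901, -0.292, -0.373, 0, 0, -0.0, 1], [0.901, -0.292, -0.373, 0, 0, -0.0, 1]]]
(420, -50, 600, 1.571) 5 
[[[0.933, 0.0, 0.0, 0, 0, -0.0, 1], [0.933, 0.0, 0.0, 0, 0, -0.0, 1], [0.933, 0.0, 0.0, 0, 0, -0.0, 1], [0.933, 0.0, 0.0, 0, 0, -0.0, 1], [0.933, 0.0, 0.0, 0, 0, -0.0, 1]]]
(420, 95, 600, 2.3) 8 
[[[0.967, 0.0, 0.0, 0, 0, -0.116, 1], [0.967, 0.0, 0.0, 0, 0, -0.116, 1], [0.967, 0.0, 0.0, 0, 0, -0.116, 1], [0.967, 0.0, 0.0, 0, 0, -0.116, 1], [0.967, 0.0, 0.0, 0, 0, -0.116, 1], [0.967, 0.0, 0.0, 0, 0, -0.116, 1], [0.967, 0.0, 0.0, 0, 0, -0.116, 1], [0.967, 0.0, 0.0, 0, 0, -0.116, 1]]]
(420, 210, 560, 3.1416) 9 
[[[0.572, 0.511, 0.267, 0, 0, -0.134, 1], [0.572, 0.511, 0.267, 0, 0, -0.134, 1], [0.572, 0.511, 0.267, 0, 0, -0.134, 1], [0.572, 0.511, 0.267, 0, 0, -0.134, 1], [0.572, 0.511, 0.267, 0, 0, -0.134, 1], [0.572, 0.511, 0.267, 0, 0, -0.134, 1], [0.572, 0.511, 0.267, 0, 0, -0.134, 1], [0.572, 0.511, 0.267, 0, 0, -0.134, 1], [0.572, 0.511, 0.267, 0, 0, -0.134, 1]]]
(480, 330, 440, 3.1416) 6 
[[[-0.4, 0.8, 0.8, 0, 0, -0.0, 1], [-0.4, 0.8, 0.8, 0, 0, -0.0, 1], [-0.4, 0.8, 0.8, 0, 0, -0.0, 1], [-0.4, 0.8, 0.8, 0, 0, -0.0, 1], [-0.4, 0.8, 0.8, 0, 0, -0.0, 1], [-0.4, 0.8, 0.8, 0, 0, -0.0, 1]]]
```

arm_command:
  rows:
    - [[0.9,-0.29,-0.37,0,0,0,1],[0.9,-0.29,-0.37,0,0,0,1],[0.9,-0.29,-0.37,0,0,0,1],[0.9,-0.29,-0.37,0,0,0,1],[0.9,-0.29,-0.37,0,0,0,1]]

```text
t: 12.88
eef_pos: [419.6, -187.0, 599.9]
tcp_rot: [3.14, 0.0, 1.573]
ft_force: [0.9, -0.3, -0.1]
opening: 1.004
grip_force: 0.0
```

arm_command:
  rows:
    - [[0.93,0,0,0,0,0,1],[0.93,0,0,0,0,0,1],[0.93,0,0,0,0,0,1],[0.93,0,0,0,0,0,1],[0.93,0,0,0,0,0,1]]

```text
t: 13.3
eef_pos: [421.1, -48.7, 597.4]
tcp_rot: [-3.14, -0.001, 1.574]
ft_force: [-0.2, -0.5, 0.8]
opening: 0.997
grip_force: 0.0
```

arm_command:
  rows:
    - [[0.97,0,0,0,0,-0.116,1],[0.97,0,0,0,0,-0.116,1],[0.97,0,0,0,0,-0.116,1],[0.97,0,0,0,0,-0.116,1],[0.97,0,0,0,0,-0.116,1],[0.97,0,0,0,0,-0.116,1],[0.97,0,0,0,0,-0.116,1]]

```text
t: 13.88
eef_pos: [421.8, 94.4, 597.3]
tcp_rot: [-3.139, -0.001, 2.305]
ft_force: [-0.3, -0.2, -0.5]
opening: 1.002
grip_force: 0.0
```

arm_command:
  rows:
    - [[0.57,0.51,0.27,0,0,-0.134,1],[0.57,0.51,0.27,0,0,-0.134,1],[0.57,0.51,0.27,0,0,-0.134,1],[0.57,0.51,0.27,0,0,-0.134,1],[0.57,0.51,0.27,0,0,-0.134,1],[0.57,0.51,0.27,0,0,-0.134,1],[0.57,0.51,0.27,0,0,-0.134,1],[0.57,0.51,0.27,0,0,-0.134,1]]

```text
t: 14.55
eef_pos: [421.8, 208.8, 557.2]
tcp_rot: [-3.141, -0.002, 3.141]
ft_force: [0.4, -0.8, 0.6]
opening: 1.004
grip_force: 0.0
```

arm_command:
  rows:
    - [[-0.4,0.8,0.7,0,0,0,1],[-0.4,0.8,0.7,0,0,0,1],[-0.4,0.8,0.7,0,0,0,1],[-0.4,0.8,0.7,0,0,0,1],[-0.4,0.8,0.7,0,0,0,1],[-0.4,0.8,0.7,0,0,0,1]]

```text
t: 15.05
eef_pos: [482.0, 330.0, 450.2]
tcp_rot: [-3.139, -0.004, 3.137]
ft_force: [0.8, -0.8, -0.0]
opening: 1.004
grip_force: 0.0
```

arm_command:
  rows:
    - [[-0.28,0.22,0,0,0,0,1],[-0.28,0.22,0.05,0,0,0,1],[-0.28,0.22,0.2,0,0,0,1],[-0.28,0.22,0.35,0,0,0,1],[-0.28,0.22,0.5,0,0,0,1],[-0.28,0.22,0.65,0,0,0,1],[-0.28,0.22,0.78,0,0,0,1],[-0.28,0.22,0.88,0,0,0,1],[-0.28,0.22,0.96,0,0,0,1],[-0.28,0.22,0.97,0,0,0,1]]

```text
t: 15.88
eef_pos: [523.1, 361.3, 306.5]
tcp_rot: [-3.141, -0.002, 3.138]
ft_force: [-0.3, -0.3, -0.2]
opening: 1.001
grip_force: 0.0
```

arm_command:
  rows:
    - [[0,0,0,0,0,0,-1],[0,0,0,0,0,0,-1],[0,0,0,0,0,0,-1],[0,0,0,0,0,0,-1],[0,0,0,0,0,0,-1],[0,0,0,0,0,0,-1],[0,0,0,0,0,0,-1]]

```text
t: 16.47
eef_pos: [523.0, 362.4, 308.5]
tcp_rot: [3.141, 0.001, 3.141]
ft_force: [-0.3, 0.8, 3.6]
opening: 0.674
grip_force: 30.0
```

The opening is 64 mm where I expected 69 mm, so I'll look before lifting.

Run:
```python
from h import *
s=state();print(s['eef_pos'],s['opening'],s['ft_force'],s['moment'])
im,d=read_camera('scene');cv2.imwrite('pics/scene3.png',im[:,:,::-1]);np.save('pics/scene3_d.npy',d)
crop('pics/scene3.png',(85,200,195,300),7,'pics/c8.png')
```

```text
[522.9980308  362.43236667 308.49589412] 0.6742339236766361 [-0.32361845  0.78037903  3.61858802] [ 0.2707423  -0.03180595  0.02490742]
```

View pics/c8.png

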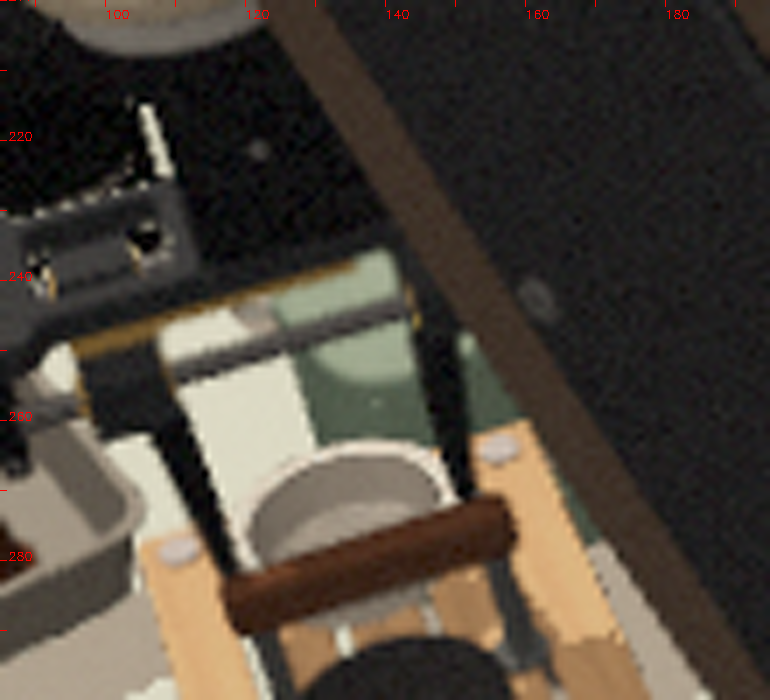

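The picture shows the basket level between both fingers (rim centre ~(134,271)). I'll lift gently.

arm_command:
  rows:
    - [[0,0,-0.03,0,0,0,-1],[0,0,-0.07,0,0,0,-1],[0,0,-0.12,0,0,0,-1],[0,0,-0.18,0,0,0,-1],[0,0,-0.24,0,0,0,-1],[0,0,-0.24,0,0,0,-1]]

```text
t: 17.02
eef_pos: [523.1, 362.4, 346.2]
tcp_rot: [3.14, 0.003, 3.141]
ft_force: [1.1, 0.6, -0.3]
opening: 0.675
grip_force: 30.0
```

Run:
```python
from h import *
s=state();print(s['eef_pos'],s['opening'],s['ft_force'],s['moment'])
im,d=read_camera('scene');cv2.imwrite('pics/scene4.png',im[:,:,::-1]);np.save('pics/scene4_d.npy',d)
crop('pics/scene4.png',(85,180,195,290),5,'pics/c9.png')
```

```text
[523.13623065 362.38981919 346.22948184] 0.674829276261133 [ 1.10852541  0.58907239 -0.31226499] [ 0.04563827 -0.13969692  0.04879507]
```

View pics/c9.png

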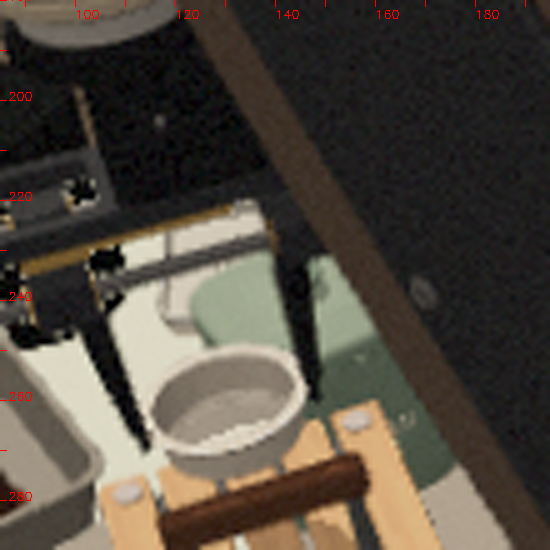

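The basket is off the deck and looks level (rim centre about (130.6,259.6)); I'll check its offset from the grasp axis.

Run:
```python
from h import *
np.set_printoptions(precision=1,suppress=True)
for z in(158,162,166): print(z,atz('scene',130.6,259.6,z)-[0,3.5,0])
d=np.load('pics/scene4_d.npy');K,D,p,Rm=cam('scene')
vv,uu=np.mgrid[235:290,100:160];pts=np.c_[uu.ravel(),vv.ravel()].astype(float)
n=cv2.undistortPoints(pts[:,None],K,D)[:,0];P=p+(np.c_[n[:,0],-n[:,1],-np.ones(len(n))]*d[235:290,100:160].ravel()[:,None])@Rm.T
P[:,1]-=3.5
m=(P[:,2]>145)&(P[:,2]<172)&(np.hypot(P[:,0]-523,P[:,1]-362)<60);q=P[m]
# only the rim's steel pixels: colour bright
im=cv2.imread('pics/scene4.png')[235:290,100:160].reshape(-1,3)[m];q=q[im.mean(1)>110]
print(len(q),q.min(0),q.max(0))
h=q[q[:,2]>np.percentile(q[:,2],60)]
for xlo in range(480,570,12):
    s=q[(q[:,0]>=xlo)&(q[:,0]<xlo+12)]
    if len(s): print(xlo,len(s),s[:,2].max(),np.percentile(s[:,2],90))
im,dt=read_camera('top')
```

```text
158 [527.8 359.1 158. ]
162 [522.4 359.3 162. ]
166 [517.  359.4 166. ]
397 [470.2 329.3 145.1] [562.2 401.8 170.6]
480 4 162.99849674483312 162.79231636313165
492 96 163.62830191118007 161.9417259427197
504 55 170.598208525588 162.88867046575874
516 19 162.46859874879954 162.1374123825291
528 34 166.07791042926272 162.96077110894782
540 80 163.42987660245296 162.38962193286406
552 107 164.36624499141942 162.52299714680888
```

The basket is level (rim at 162–163 mm all round) and centred in the grip. Carrying it to the dish.

arm_command:
  rows:
    - [[0,0,-0.1,0,0,0,-1],[0.02,-0.02,-0.22,0,0,0,-1],[0.08,-0.06,-0.35,0,0,0,-1],[0.16,-0.12,-0.48,0,0,0,-1],[0.24,-0.19,-0.61,0,0,0,-1],[0.32,-0.26,-0.74,0,0,0,-1],[0.4,-0.33,-0.87,0,0,0,-1],[0.47,-0.4,-1,0,0,0,-1]]

```text
t: 17.78
eef_pos: [451.6, 301.8, 494.3]
tcp_rot: [-3.141, -0.001, 3.142]
ft_force: [0.1, -0.7, 0.6]
opening: 0.675
grip_force: 30.0
```

arm_command:
  rows:
    - [[0.05,-0.12,-0.1,0,0,0,-1],[0.1,-0.24,-0.2,0,0,0,-1],[0.15,-0.38,-0.3,0,0,0,-1],[0.2,-0.52,-0.4,0,0,0,-1],[0.2,-0.68,-0.5,0,0,0,-1],[0.2,-0.84,-0.58,0,0,0,-1],[0.2,-1,-0.63,0,0,0,-1]]

```text
t: 18.37
eef_pos: [421.9, 151.3, 589.4]
tcp_rot: [3.141, 0.001, -3.141]
ft_force: [0.6, 0.4, -0.1]
opening: 0.671
grip_force: 30.0
```

arm_command:
  rows:
    - [[0,-0.16,0,0,0,0,-1],[0,-0.32,0,0,0,0,-1],[0,-0.48,0,0,0,0,-1],[0,-0.64,0,0,0,0,-1],[0,-0.8,0,0,0,0,-1],[0,-1,0,0,0,0,-1]]

```text
t: 18.87
eef_pos: [422.1, 1.5, 588.1]
tcp_rot: [3.141, -0.0, -3.141]
ft_force: [0.6, 0.6, -0.7]
opening: 0.673
grip_force: 30.0
```

arm_command:
  rows:
    - [[0,-0.16,0,0,0,0,-1],[0,-0.32,0,0,0,0,-1],[0,-0.48,0,0,0,0,-1],[0,-0.64,0,0,0,0,-1],[0,-0.8,0,0,0,0,-1],[0,-1,0,0,0,0,-1]]

```text
t: 19.37
eef_pos: [422.0, -148.5, 588.1]
tcp_rot: [3.141, -0.0, -3.141]
ft_force: [0.6, 0.3, 0.4]
opening: 0.673
grip_force: 30.0
```

arm_command:
  rows:
    - [[0.04,-0.16,0,0,0,0,-1],[0.1,-0.32,0,0,0,0,-1],[0.16,-0.46,0,0,0,0,-1],[0.21,-0.58,0,0,0,0,-1],[0.22,-0.66,0,0,0,0,-1],[0.22,-0.7,0,0,0,0,-1],[0.22,-0.7,0,0,0,0,-1]]

```text
t: 19.95
eef_pos: [389.6, -253.4, 588.0]
tcp_rot: [3.141, -0.0, 3.14]
ft_force: [-0.4, 0.6, 0.8]
opening: 0.672
grip_force: 30.0
```

arm_command:
  rows:
    - [[0.01,-0.01,0.1,0,0,0,-1],[0.01,-0.01,0.25,0,0,0,-1],[0.01,-0.01,0.4,0,0,0,-1],[0.01,-0.01,0.55,0,0,0,-1],[0.01,-0.01,0.7,0,0,0,-1],[0.01,-0.01,0.85,0,0,0,-1],[0.01,-0.01,1,0,0,0,-1]]

```text
t: 20.53
eef_pos: [388.2, -253.1, 437.4]
tcp_rot: [-3.142, 0.0, -3.141]
ft_force: [0.0, 0.9, -1.2]
opening: 0.674
grip_force: 30.0
```

arm_command:
  rows:
    - [[0,0,0.15,0,0,0,-1],[0,0,0.3,0,0,0,-1],[0,0,0.45,0,0,0,-1],[0,0,0.6,0,0,0,-1],[0,0,0.75,0,0,0,-1],[0,0,0.88,0,0,0,-1],[0,0,1,0,0,0,-1]]

```text
t: 21.12
eef_pos: [388.3, -253.2, 287.2]
tcp_rot: [3.141, -0.0, -3.141]
ft_force: [-0.1, 0.2, -0.1]
opening: 0.674
grip_force: 30.0
```

arm_command:
  rows:
    - [[0,0,0.1,0,0,0,-1],[0,0,0.2,0,0,0,-1],[0,0,0.3,0,0,0,-1],[0,0,0.38,0,0,0,-1],[0,0,0.43,0,0,0,-1],[0,0,0.46,0,0,0,-1],[0,0,0.46,0,0,0,-1]]

```text
t: 21.7
eef_pos: [388.1, -253.8, 218.8]
tcp_rot: [3.141, -0.001, -3.141]
ft_force: [0.4, 0.3, -0.2]
opening: 0.674
grip_force: 30.0
```

arm_command:
  rows:
    - [[0,0,0.01,0,0,0,-1],[0,0,0.02,0,0,0,-1],[0,0,0.03,0,0,0,-1],[0,0,0.03,0,0,0,-1]]

```text
t: 22.03
eef_pos: [387.9, -254.2, 215.0]
tcp_rot: [-3.141, 0.0, 3.141]
ft_force: [-0.6, 1.1, -0.5]
opening: 0.676
grip_force: 30.0
```

arm_command:
  rows:
    - [[0,0,0.007,0,0,0,-1],[0,0,0.014,0,0,0,-1],[0,0,0.014,0,0,0,-1]]

```text
t: 22.28
eef_pos: [387.8, -254.2, 212.7]
tcp_rot: [-3.142, 0.0, 3.141]
ft_force: [-0.8, 0.2, -0.1]
opening: 0.676
grip_force: 30.0
```

arm_command:
  rows:
    - [[0,0,0.007,0,0,0,-1],[0,0,0.007,0,0,0,-1],[0,0,0.007,0,0,0,-1]]

```text
t: 22.53
eef_pos: [387.8, -254.2, 212.3]
tcp_rot: [-3.141, 0.001, 3.141]
ft_force: [-1.7, 1.5, 12.6]
opening: 0.675
grip_force: 30.0
```

arm_command:
  rows:
    - [[0,0,-0.006,0,0,0,0.5],[0,0,-0.006,0,0,0,1],[0,0,-0.006,0,0,0,1],[0,0,-0.006,0,0,0,1],[0,0,-0.006,0,0,0,1],[0,0,-0.006,0,0,0,1]]

```text
t: 23.03
eef_pos: [387.9, -254.2, 212.5]
tcp_rot: [3.142, -0.0, 3.141]
ft_force: [-0.3, -0.6, -1.0]
opening: 0.984
grip_force: 0.0
```

arm_command:
  rows:
    - [[0,0,-0.06,0,0,0,1],[0,0,-0.16,0,0,0,1],[0,0,-0.32,0,0,0,1],[0,0,-0.55,0,0,0,1],[0,0,-0.8,0,0,0,1],[0,0,-1,0,0,0,1]]

```text
t: 23.53
eef_pos: [387.6, -253.9, 365.6]
tcp_rot: [-3.141, 0.001, 3.142]
ft_force: [0.5, -1.0, -0.6]
opening: 0.999
grip_force: 0.0
```

arm_command:
  rows:
    - [[0,0,-1,0,0,0,1],[0,0,-1,0,0,0,1],[0,0,-1,0,0,0,1],[0,0,-1,0,0,0,1]]

```text
t: 23.87
eef_pos: [387.1, -253.5, 517.6]
tcp_rot: [-3.138, 0.004, 3.142]
ft_force: [-0.4, 0.3, -0.4]
opening: 1.004
grip_force: 0.0
```

arm_command:
  rows:
    - [[-0.2,0.9,-0.5,0,0,0,1],[-0.2,0.9,-0.5,0,0,0,1],[-0.2,0.9,-0.5,0,0,0,1],[-0.2,0.9,-0.5,0,0,0,1],[-0.2,0.9,-0.5,0,0,0,1]]

```text
t: 24.28
eef_pos: [417.3, -115.4, 591.3]
tcp_rot: [-3.14, 0.005, -3.139]
ft_force: [0.1, -0.4, 1.1]
opening: 1.001
grip_force: 0.0
```

Run:
```python
from h import *
np.set_printoptions(precision=1,suppress=True)
print(state()['eef_pos'])
K,D,p,Rm=cam('top');im,dt=read_camera('top');cv2.imwrite('pics/top5.png',im[:,:,::-1])
a,b=read_camera('scene');cv2.imwrite('pics/scene5.png',a[:,:,::-1])
vv,uu=np.mgrid[0:480,0:640];pts=np.c_[uu.ravel(),vv.ravel()].astype(float)
n=cv2.undistortPoints(pts[:,None],K,D)[:,0];P=p+(np.c_[n[:,0],-n[:,1],-np.ones(len(n))]*dt.ravel()[:,None])@Rm.T
for nm,c,lo,hi,r in(('cup',(408,361),136,160,45),('tamper handle',(509,-325),50,110,40),('basket',(388,-254),16,50,45)):
    m=(np.hypot(P[:,0]-c[0],P[:,1]-c[1])<r)&(P[:,2]>lo)&(P[:,2]<hi);q=P[m];
    if len(q)>3: print(nm,len(q),(q.min(0)+q.max(0))/2,q.min(0),q.max(0))
A=cv2.imread('pics/top5.png')[225:295,375:455];B=cv2.imread('pics/scene5.png')[190:290,350:450]
cv2.imwrite('pics/c10.png',np.hstack([cv2.resize(A,(457,400),interpolation=2),cv2.resize(B,(400,400)[::1],interpolation=2)[:,:340]]))
```

```text
[ 417.3 -115.4  591.3]
cup 74 [409.7 364.7 143.3] [381.6 334.  136.2] [437.7 395.4 150.3]
tamper handle 125 [ 508.8 -321.1   79.7] [ 491.7 -338.3   61.1] [ 525.9 -304.    98.3]
basket 97 [ 388.9 -259.    26.4] [ 356.1 -288.9   19.2] [ 421.6 -229.1   33.5]
```

View pics/c10.png

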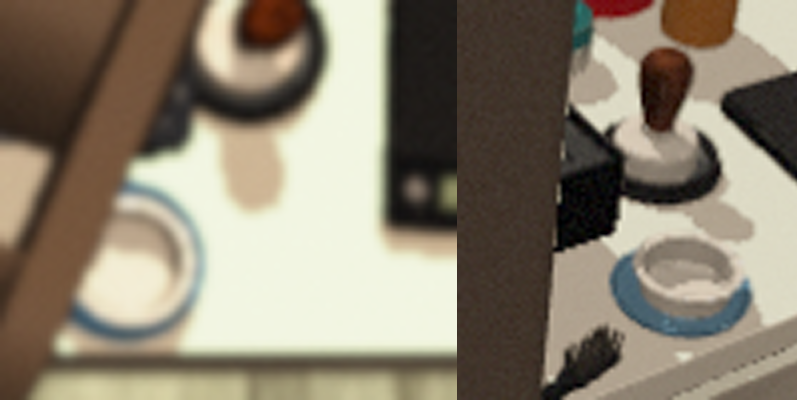

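Both the tamper in the seat and the basket in the dish stand level and well inside. Now the dosing cup.

arm_command:
  rows:
    - [[0,1,0,0,0,0,1],[0,1,0,0,0,0,1],[0,1,0,0,0,0,1],[0,1,0,0,0,0,1],[0,1,0,0,0,0,1]]

```text
t: 24.8
eef_pos: [417.5, 32.9, 587.0]
tcp_rot: [3.141, -0.001, -3.14]
ft_force: [0.9, -0.7, 0.2]
opening: 1.0
grip_force: 0.0
```

arm_command:
  rows:
    - [[0,1,0.3,0,0,0,1],[0,1,0.3,0,0,0,1],[0,1,0.3,0,0,0,1],[0,1,0.3,0,0,0,1],[0,1,0.3,0,0,0,1]]

```text
t: 25.22
eef_pos: [418.2, 183.1, 540.0]
tcp_rot: [-3.141, -0.004, -3.14]
ft_force: [0.7, 0.0, -0.7]
opening: 1.0
grip_force: 0.0
```

arm_command:
  rows:
    - [[0.05,1,0.7,0,0,0,1],[0.05,1,0.7,0,0,0,1],[0.05,1,0.7,0,0,0,1],[0.05,1,0.7,0,0,0,1],[0.05,1,0.7,0,0,0,1],[0.05,1,0.7,0,0,0,1]]

```text
t: 25.72
eef_pos: [411.0, 331.5, 434.7]
tcp_rot: [-3.139, -0.004, -3.14]
ft_force: [-0.4, -0.1, 0.2]
opening: 0.998
grip_force: 0.0
```

arm_command:
  rows:
    - [[0.01,0.2,0,0,0,0,1],[0.01,0.2,0.1,0,0,0,1],[0.01,0.2,0.25,0,0,0,1],[0.01,0.2,0.4,0,0,0,1],[0.01,0.2,0.55,0,0,0,1],[0.01,0.2,0.68,0,0,0,1],[0.01,0.2,0.8,0,0,0,1],[0.01,0.2,0.88,0,0,0,1],[0.01,0.2,0.9,0,0,0,1],[0.01,0.2,0.9,0,0,0,1]]

```text
t: 26.55
eef_pos: [410.0, 359.4, 302.7]
tcp_rot: [-3.141, -0.001, 3.14]
ft_force: [-0.2, 1.2, 0.2]
opening: 1.001
grip_force: 0.0
```

arm_command:
  rows:
    - [[0,0,0,0,0,0,-1],[0,0,0,0,0,0,-1],[0,0,0,0,0,0,-1],[0,0,0,0,0,0,-1],[0,0,0,0,0,0,-1],[0,0,0,0,0,0,-1],[0,0,0,0,0,0,-1],[0,0,0,0,0,0,-1]]

```text
t: 27.22
eef_pos: [409.0, 361.0, 302.9]
tcp_rot: [3.141, 0.001, 3.142]
ft_force: [-0.4, 1.2, 4.9]
opening: 0.623
grip_force: 30.0
```

arm_command:
  rows:
    - [[0,0,-0.04,0,0,0,-1],[0,0,-0.12,0,0,0,-1],[0,0,-0.24,0,0,0,-1],[0,0,-0.38,0,0,0,-1],[0,-0.05,-0.53,0,0,0,-1],[0,-0.13,-0.69,0,0,0,-1],[0,-0.25,-0.85,0,0,0,-1],[0,-0.4,-1,0,0,0,-1]]

```text
t: 27.88
eef_pos: [408.6, 300.5, 453.8]
tcp_rot: [-3.141, -0.0, -3.141]
ft_force: [0.0, 0.1, -0.4]
opening: 0.62
grip_force: 30.0
```

arm_command:
  rows:
    - [[-0.01,-0.12,-0.14,0,0,0,-1],[-0.02,-0.26,-0.28,0,0,0,-1],[-0.03,-0.4,-0.42,0,0,0,-1],[-0.04,-0.55,-0.56,0,0,0,-1],[-0.05,-0.7,-0.7,0,0,0,-1],[-0.06,-0.85,-0.82,0,0,0,-1],[-0.07,-1,-0.91,0,0,0,-1]]

```text
t: 28.47
eef_pos: [418.8, 149.6, 590.8]
tcp_rot: [-3.141, 0.001, 3.142]
ft_force: [1.0, 0.3, -0.6]
opening: 0.621
grip_force: 30.0
```

arm_command:
  rows:
    - [[0,-0.16,0,0,0,0,-1],[0,-0.32,0,0,0,0,-1],[0,-0.48,0,0,0,0,-1],[0,-0.64,0,0,0,0,-1],[0,-0.8,0,0,0,0,-1],[0,-1,0,0,0,0,-1]]

```text
t: 28.97
eef_pos: [418.8, 0.1, 589.2]
tcp_rot: [3.142, -0.0, -3.141]
ft_force: [0.4, 0.8, -2.3]
opening: 0.624
grip_force: 30.0
```

arm_command:
  rows:
    - [[0,-0.16,0,0,0,0,-1],[0,-0.32,0,0,0,0,-1],[0,-0.48,0,0,0,0,-1],[0,-0.64,0,0,0,0,-1],[0,-0.8,0,0,0,0,-1],[0,-1,0,0,0,0,-1]]

```text
t: 29.47
eef_pos: [418.8, -149.9, 589.2]
tcp_rot: [3.141, -0.0, -3.141]
ft_force: [0.3, 1.0, -0.6]
opening: 0.62
grip_force: 30.0
```

arm_command:
  rows:
    - [[0,-0.16,0,0,0,0,-1],[0,-0.32,0,0,0,0,-1],[0,-0.48,0,0,0,0,-1],[0,-0.64,0,0,0,0,-1],[0,-0.8,0,0,0,0,-1],[0,-1,0,0,0,0,-1]]

```text
t: 29.97
eef_pos: [418.9, -299.8, 589.3]
tcp_rot: [3.141, -0.001, -3.141]
ft_force: [0.3, -1.0, 0.1]
opening: 0.626
grip_force: 30.0
```

arm_command:
  rows:
    - [[-0.06,-0.14,0,0,0,0,-1],[-0.13,-0.29,0,0,0,0,-1],[-0.2,-0.44,0,0,0,0,-1],[-0.28,-0.59,0,0,0,0,-1],[-0.35,-0.74,0,0,0,0,-1],[-0.42,-0.88,0,0,0,0,-1],[-0.46,-0.97,0,0,0,0,-1],[-0.47,-1,0,0,0,0,-1]]

```text
t: 30.63
eef_pos: [490.3, -451.0, 587.7]
tcp_rot: [3.14, -0.002, 3.141]
ft_force: [-0.0, -0.3, 0.1]
opening: 0.619
grip_force: 30.0
```

arm_command:
  rows:
    - [[0,0,0.1,0,0,0,-1],[0,0,0.25,0,0,0,-1],[0,0,0.4,0,0,0,-1],[0,0,0.55,0,0,0,-1],[0,0,0.7,0,0,0,-1],[0,0,0.85,0,0,0,-1],[0,0,1,0,0,0,-1]]

```text
t: 31.22
eef_pos: [489.4, -448.4, 438.4]
tcp_rot: [3.141, -0.0, -3.141]
ft_force: [0.2, -0.1, -0.4]
opening: 0.622
grip_force: 30.0
```

arm_command:
  rows:
    - [[0,0,0.15,0,0,0,-1],[0,0,0.3,0,0,0,-1],[0,0,0.45,0,0,0,-1],[0,0,0.6,0,0,0,-1],[0,0,0.75,0,0,0,-1],[0,0,0.88,0,0,0,-1],[0,0,1,0,0,0,-1]]

```text
t: 31.8
eef_pos: [489.5, -448.5, 288.2]
tcp_rot: [3.141, -0.001, -3.141]
ft_force: [-0.4, -0.3, -0.2]
opening: 0.623
grip_force: 30.0
```

arm_command:
  rows:
    - [[0,0,0.1,0,0,0,-1],[0,0,0.2,0,0,0,-1],[0,0,0.28,0,0,0,-1],[0,0,0.34,0,0,0,-1],[0,0,0.38,0,0,0,-1],[0,0,0.41,0,0,0,-1],[0,0,0.41,0,0,0,-1]]

```text
t: 32.38
eef_pos: [489.8, -449.1, 227.2]
tcp_rot: [3.141, -0.0, 3.141]
ft_force: [0.2, -0.4, -0.1]
opening: 0.62
grip_force: 30.0
```

arm_command:
  rows:
    - [[0,0,0.01,0,0,0,-1],[0,0,0.02,0,0,0,-1],[0,0,0.027,0,0,0,-1],[0,0,0.027,0,0,0,-1]]

```text
t: 32.72
eef_pos: [489.8, -449.3, 223.7]
tcp_rot: [-3.141, 0.0, 3.141]
ft_force: [0.4, 0.1, -1.1]
opening: 0.621
grip_force: 30.0
```

arm_command:
  rows:
    - [[0,-0.015,0.01,0,0,0,-1],[0,-0.015,0.018,0,0,0,-1],[0,-0.015,0.025,0,0,0,-1],[0,-0.015,0.025,0,0,0,-1]]

```text
t: 33.05
eef_pos: [489.7, -451.5, 219.5]
tcp_rot: [3.141, -0.0, 3.141]
ft_force: [0.6, -0.1, -0.7]
opening: 0.619
grip_force: 30.0
```

arm_command:
  rows:
    - [[0,0,0.006,0,0,0,-1],[0,0,0.006,0,0,0,-1],[0,0,0.006,0,0,0,-1]]

```text
t: 33.3
eef_pos: [489.8, -451.5, 218.8]
tcp_rot: [3.142, -0.0, 3.141]
ft_force: [0.3, 0.3, 0.2]
opening: 0.625
grip_force: 30.0
```

arm_command:
  rows:
    - [[0,0,0.005,0,0,0,-1],[0,0,0.005,0,0,0,-1],[0,0,0.005,0,0,0,-1]]

```text
t: 33.55
eef_pos: [489.8, -451.5, 218.4]
tcp_rot: [-3.141, 0.0, 3.141]
ft_force: [-1.8, 0.6, 2.5]
opening: 0.625
grip_force: 30.0
```

arm_command:
  rows:
    - [[0,0,0.004,0,0,0,-1],[0,0,0.004,0,0,0,-1],[0,0,0.004,0,0,0,-1]]

```text
t: 33.8
eef_pos: [489.8, -451.5, 218.4]
tcp_rot: [-3.141, 0.0, 3.141]
ft_force: [-2.4, 2.6, 8.5]
opening: 0.627
grip_force: 30.0
```

arm_command:
  rows:
    - [[0,0,-0.004,0,0,0,0.4],[0,0,-0.004,0,0,0,1],[0,0,-0.004,0,0,0,1],[0,0,-0.004,0,0,0,1],[0,0,-0.004,0,0,0,1],[0,0,-0.004,0,0,0,1]]

```text
t: 34.3
eef_pos: [489.8, -451.5, 218.0]
tcp_rot: [3.142, -0.0, 3.141]
ft_force: [-0.5, -0.1, -0.1]
opening: 0.971
grip_force: 0.0
```

arm_command:
  rows:
    - [[0,0,-0.06,0,0,0,1],[0,0,-0.16,0,0,0,1],[0,0,-0.32,0,0,0,1],[0,0,-0.55,0,0,0,1],[0,0,-0.8,0,0,0,1],[0,0,-1,0,0,0,1]]

```text
t: 34.8
eef_pos: [489.7, -451.3, 371.5]
tcp_rot: [-3.14, 0.001, 3.141]
ft_force: [0.0, -1.2, 0.0]
opening: 0.997
grip_force: 0.0
```

arm_command:
  rows:
    - [[0,0,-1,0,0,0,1],[0,0,-1,0,0,0,1],[0,0,-1,0,0,0,1],[0,0,-1,0,0,0,1]]

```text
t: 35.13
eef_pos: [489.2, -450.7, 524.0]
tcp_rot: [-3.137, 0.004, 3.141]
ft_force: [0.0, -0.8, 1.3]
opening: 1.002
grip_force: 0.0
```

arm_command:
  rows:
    - [[0.47,1,-0.5,0,0,0,1],[0.47,1,-0.5,0,0,0,1],[0.47,1,-0.5,0,0,0,1],[0.47,1,-0.5,0,0,0,1],[0.47,1,-0.5,0,0,0,1],[0.47,1,-0.5,0,0,0,1]]

```text
t: 35.63
eef_pos: [417.7, -298.6, 596.5]
tcp_rot: [-3.138, 0.004, -3.14]
ft_force: [0.4, -0.2, 0.3]
opening: 0.999
grip_force: 0.0
```

arm_command:
  rows:
    - [[0,1,0,0,0,0,1],[0,1,0,0,0,0,1],[0,1,0,0,0,0,1],[0,1,0,0,0,0,1],[0,1,0,0,0,0,1]]

```text
t: 36.05
eef_pos: [419.4, -148.7, 593.2]
tcp_rot: [3.141, 0.0, -3.139]
ft_force: [0.5, -0.7, -0.6]
opening: 0.998
grip_force: 0.0
```

arm_command:
  rows:
    - [[0,1,0,0,0,0,1],[0,1,0,0,0,0,1],[0,1,0,0,0,0,1],[0,1,0,0,0,0,1],[0,1,0,0,0,0,1]]

```text
t: 36.47
eef_pos: [420.0, 1.0, 592.9]
tcp_rot: [3.141, -0.0, -3.139]
ft_force: [1.0, -0.8, 0.0]
opening: 1.002
grip_force: 0.0
```

Run:
```python
from plan import *
np.set_printoptions(precision=1,suppress=True)
print(state()['eef_pos'],state()['tcp_rot'])
K,D,p,Rm=cam('top');im,dt=read_camera('top');cv2.imwrite('pics/top6.png',im[:,:,::-1])
a,b=read_camera('scene');cv2.imwrite('pics/scene6.png',a[:,:,::-1])
vv,uu=np.mgrid[0:480,0:640];pts=np.c_[uu.ravel(),vv.ravel()].astype(float)
n=cv2.undistortPoints(pts[:,None],K,D)[:,0];P=p+(np.c_[n[:,0],-n[:,1],-np.ones(len(n))]*dt.ravel()[:,None])@Rm.T
for nm,c,lo,hi,r in(('cup',(490,-451),50,80,45),('bar',(467,360),143,165,70)):
    m=(np.hypot(P[:,0]-c[0],P[:,1]-c[1])<r)&(P[:,2]>lo)&(P[:,2]<hi);q=P[m];
    if len(q)>3: print(nm,len(q),(q.min(0)+q.max(0))/2,q.mean(0),q.min(0),q.max(0))
A=cv2.imread('pics/top6.png')[205:285,385:485];B=cv2.imread('pics/top6.png')[200:290,165:295]
cv2.imwrite('pics/c11.png',np.hstack([cv2.resize(A,(400,320),interpolation=2),cv2.resize(B,(390,320),interpolation=2)]))
plan([(420,115,580,2.3),(430,235,500,1.571),(467,345,440,1.571)],1)
```

```text
[420.    1.  592.9] [ 3.1 -0.  -3.1]
cup 80 [ 489.1 -452.9   58.3] [ 490.8 -452.8   58.2] [ 459.8 -483.4   50.2] [ 518.4 -422.4   66.4]
bar 139 [464.7 359.1 153.9] [464.3 357.6 155.7] [459.  317.1 143.7] [470.4 401.1 164.1]
(420, 115, 580, 2.3) 9 
[[[0.0, 0.777, 0.085, 0, 0, 0.134, 1], [0.0, 0.777, 0.085, 0, 0, 0.134, 1], [0.0, 0.777, 0.085, 0, 0, 0.134, 1], [0.0, 0.777, 0.085, 0, 0, 0.134, 1], [0.0, 0.777, 0.085, 0, 0, 0.134, 1], [0.0, 0.777, 0.085, 0, 0, 0.134, 1], [0.0, 0.777, 0.085, 0, 0, 0.134, 1], [0.0, 0.777, 0.085, 0, 0, 0.134, 1], [0.0, 0.777, 0.085, 0, 0, 0.134, 1]]]
(430, 235, 500, 1.571) 8 
[[[0.552, 0.583, 0.533, 0, 0, 0.116, 1], [0.552, 0.583, 0.533, 0, 0, 0.116, 1], [0.552, 0.583, 0.533, 0, 0, 0.116, 1], [0.552, 0.583, 0.533, 0, 0, 0.116, 1], [0.552, 0.583, 0.533, 0, 0, 0.116, 1], [0.552, 0.583, 0.533, 0, 0, 0.116, 1], [0.552, 0.583, 0.533, 0, 0, 0.116, 1], [0.552, 0.583, 0.533, 0, 0, 0.116, 1]]]
(467, 345, 440, 1.571) 5 
[[[0.733, 0.247, 0.4, 0, 0, -0.0, 1], [0.733, 0.247, 0.4, 0, 0, -0.0, 1], [0.733, 0.247, 0.4, 0, 0, -0.0, 1], [0.733, 0.247, 0.4, 0, 0, -0.0, 1], [0.733, 0.247, 0.4, 0, 0, -0.0, 1]]]
```

View pics/c11.png

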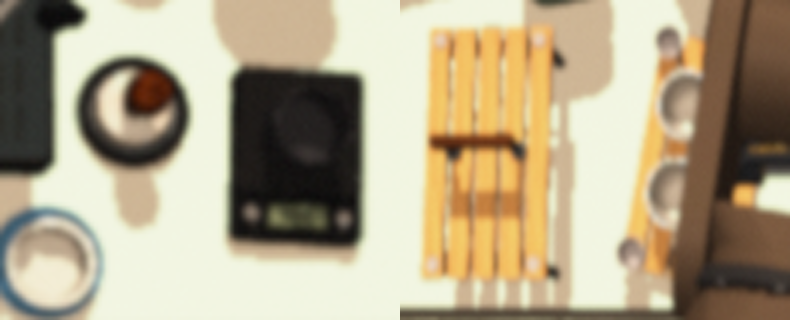

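The cup sits in the middle of the weighing plate (depth centre 489,-453), the tamper and basket are in place, and the tier is empty and unmoved. Now the tier.

arm_command:
  rows:
    - [[0,0.78,0.09,0,0,0.134,1],[0,0.78,0.09,0,0,0.134,1],[0,0.78,0.09,0,0,0.134,1],[0,0.78,0.09,0,0,0.134,1],[0,0.78,0.09,0,0,0.134,1],[0,0.78,0.09,0,0,0.134,1],[0,0.78,0.09,0,0,0.134,1],[0,0.78,0.09,0,0,0.134,1]]

```text
t: 37.23
eef_pos: [420.7, 114.3, 579.2]
tcp_rot: [-3.141, -0.0, 2.291]
ft_force: [0.5, 0.1, -0.4]
opening: 1.004
grip_force: 0.0
```

arm_command:
  rows:
    - [[0.55,0.58,0.53,0,0,0.116,1],[0.55,0.58,0.53,0,0,0.116,1],[0.55,0.58,0.53,0,0,0.116,1],[0.55,0.58,0.53,0,0,0.116,1],[0.55,0.58,0.53,0,0,0.116,1],[0.55,0.58,0.53,0,0,0.116,1],[0.55,0.58,0.53,0,0,0.116,1],[0.55,0.58,0.53,0,0,0.116,1]]

```text
t: 37.9
eef_pos: [430.5, 234.1, 499.7]
tcp_rot: [-3.141, 0.001, 1.572]
ft_force: [0.1, -0.1, 0.1]
opening: 0.999
grip_force: 0.0
```

arm_command:
  rows:
    - [[0.73,0.25,0.4,0,0,0,1],[0.73,0.25,0.4,0,0,0,1],[0.73,0.25,0.4,0,0,0,1],[0.73,0.25,0.4,0,0,0,1],[0.73,0.25,0.4,0,0,0,1],[0.73,0.25,0.4,0,0,0,1]]

```text
t: 38.4
eef_pos: [467.3, 343.7, 440.1]
tcp_rot: [-3.141, 0.001, 1.573]
ft_force: [0.3, -0.6, 0.1]
opening: 1.001
grip_force: 0.0
```

arm_command:
  rows:
    - [[0.1,0,0.08,0,0,0,1],[0.1,0,0.2,0,0,0,1],[0.1,0,0.33,0,0,0,1],[0.1,0,0.46,0,0,0,1],[0.1,0,0.58,0,0,0,1],[0.1,0,0.68,0,0,0,1],[0.1,0,0.75,0,0,0,1],[0.1,0,0.79,0,0,0,1],[0.1,0,0.79,0,0,0,1]]

```text
t: 39.15
eef_pos: [467.0, 359.2, 321.0]
tcp_rot: [-3.141, 0.0, 1.57]
ft_force: [-0.1, -0.5, -0.1]
opening: 0.998
grip_force: 0.0
```

arm_command:
  rows:
    - [[0,0,0,0,0,0,-1],[0,0,0,0,0,0,-1],[0,0,0,0,0,0,-1],[0,0,0,0,0,0,-1],[0,0,0,0,0,0,-1],[0,0,0,0,0,0,-1],[0,0,0,0,0,0,-1],[0,0,0,0,0,0,-1],[0,0,0,0,0,0,-1],[0,0,0,0,0,0,-1]]

```text
t: 39.98
eef_pos: [466.9, 359.5, 321.6]
tcp_rot: [-3.142, 0.0, 1.571]
ft_force: [0.2, -0.1, 0.4]
opening: 0.353
grip_force: 0.0
```

arm_command:
  rows:
    - [[0,0,0,0,0,0,-1],[0,0,0,0,0,0,-1],[0,0,0,0,0,0,-1]]

```text
t: 40.23
eef_pos: [466.9, 359.5, 321.6]
tcp_rot: [-3.142, 0.0, 1.571]
ft_force: [-0.1, -0.5, -1.3]
opening: 0.145
grip_force: 0.0
```

arm_command:
  rows:
    - [[0,0,0,0,0,0,-1],[0,0,0,0,0,0,-1],[0,0,0,0,0,0,-1],[0,0,0,0,0,0,-1],[0,0,0,0,0,0,-1]]

```text
t: 40.65
eef_pos: [467.0, 359.5, 321.5]
tcp_rot: [3.141, 0.0, 1.571]
ft_force: [1.5, 1.2, -1.6]
opening: 0.119
grip_force: 30.0
```

arm_command:
  rows:
    - [[0,0,-0.05,0,0,0,-1],[0,0,-0.12,0,0,0,-1],[0,0,-0.22,0,0,0,-1],[0,0,-0.34,0,0,0,-1],[0,0,-0.46,0,0,0,-1],[0,0,-0.57,0,0,0,-1],[0,0,-0.65,0,0,0,-1],[0,0,-0.7,0,0,0,-1],[0,0,-0.7,0,0,0,-1]]

```text
t: 41.4
eef_pos: [466.7, 359.5, 428.7]
tcp_rot: [3.139, -0.001, 1.571]
ft_force: [1.0, -0.6, -4.4]
opening: 0.124
grip_force: 30.0
```

arm_command:
  rows:
    - [[-0.06,0,0,0,0,0,-1],[-0.16,0,0,0,0,0,-1],[-0.28,0,0,0,0,0,-1],[-0.4,0,0,0,0,0,-1],[-0.52,0,0,0,0,0,-1],[-0.64,0,0,0,0,0,-1],[-0.76,0,0,0,0,0,-1],[-0.87,0,0,0,0,0,-1],[-0.95,0,0,0,0,0,-1],[-1,0,0,0,0,0,-1]]

```text
t: 42.23
eef_pos: [466.7, 207.6, 426.1]
tcp_rot: [-3.14, 0.001, 1.569]
ft_force: [0.5, -0.6, -4.2]
opening: 0.127
grip_force: 30.0
```

arm_command:
  rows:
    - [[-0.05,0.01,0,0,0,0.004,-1],[-0.11,0.02,0,0,0,0.01,-1],[-0.18,0.02,0,0,0,0.017,-1],[-0.25,0.02,0,0,0,0.024,-1],[-0.31,0.02,0,0,0,0.029,-1],[-0.35,0.02,0,0,0,0.0304,-1],[-0.353,0.02,0,0,0,0.0304,-1],[-0.353,0.02,0,0,0,0.0304,-1],[-0.353,0.02,0,0,0,0.0304,-1]]

```text
t: 42.98
eef_pos: [469.9, 156.7, 426.6]
tcp_rot: [3.141, -0.0, 1.38]
ft_force: [-0.6, -0.1, -4.1]
opening: 0.122
grip_force: 30.0
```

Run:
```python
from h import *
s=state();print(s['eef_pos'],s['tcp_rot'],s['ft_force'])
a,b=read_camera('scene');cv2.imwrite('pics/scene7.png',a[:,:,::-1])
a,b=read_camera('top');cv2.imwrite('pics/top7.png',a[:,:,::-1])
crop('pics/scene7.png',(160,190,300,340),4,'pics/c12.png')
x,y,z=s['eef_pos'];f=z-321.5;w=s['tcp_rot'][2]-np.pi/2
L=np.array([[sx*95,sy*50,0] for sx in(1,-1) for sy in(1,-1)])
M=R.from_euler('z',w).as_matrix()
print('pred upper post tops px',proj('scene',L@M.T+[x,y,f+100]),'feet',proj('scene',L@M.T+[x,y,f]))
```

```text
[469.87852315 156.71231619 426.64271979] [ 3.14143976e+00 -9.66907945e-05  1.37996114e+00] [-0.58057911 -0.10150116 -4.11295558]
pred upper post tops px [[202.5512191  206.42717132]
 [248.12965718 198.81835427]
 [215.26560768 260.56822104]
 [268.01325386 250.43856247]] feet [[208.68121619 243.10338387]
 [251.59309956 235.21715572]
 [221.7574944  299.28413689]
 [270.8360217  288.96929614]]
```

View pics/c12.png

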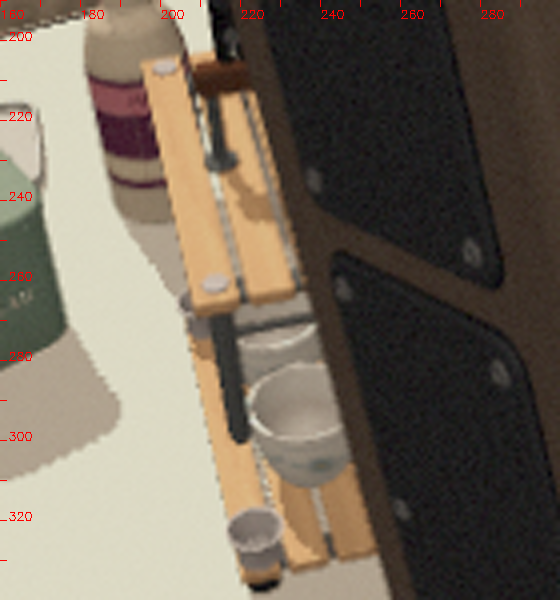

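Tier post tops in the scene crop read (201.2,207) and (213.5,260.8), against predictions of (202.6,206.4) and (215.3,260.6). That is the same constant camera bias as before, so the tier sits as commanded. I've now viewed 15 pictures, one over the limit, so I'll view no more. From here I'll check the sockets numerically with that bias removed.

Run:
```python
from h import *
from scipy.optimize import least_squares
L=np.array([[95,50,41],[95,-50,41],[-95,50,41],[-95,-50,41.]])
S2=np.array([(210.75,264.5),(252,258),(223.75,321.5),(270.25,311.25)])-[-1.6,.1]
T2=np.array([(254.8,211.6),(286,217.4),(241.8,270.6),(273.6,276.8)])
def pr(n,q): return proj(n,L@R.from_euler('z',q[2]).as_matrix().T+[q[0],q[1],0])
for nm,obs in(('scene',S2),('top',T2)):
    r=least_squares(lambda q:(pr(nm,q)-obs).ravel(),[470,156,-.19]);print(nm,r.x,r.fun.reshape(-1,2).round(1).tolist())
# upper tier at its start seen from top, relative check
T=np.array([(177.6,210.4),(211.4,210.6),(175.6,274.2),(209.2,274)]);L=L+[0,0,59]
r=least_squares(lambda q:(pr('top',q)-T).ravel(),[467,359,0]);print('upper top',r.x)
```

```text
scene [ 4.69244670e+02  1.57470685e+02 -1.95526003e-01] [[-0.1, 0.2], [0.1, -1.1], [-0.3, 0.3], [0.3, 0.3]]
top [ 4.70150145e+02  1.55411869e+02 -1.91732012e-01] [[-0.0, -0.3], [0.1, -0.3], [-0.1, 0.3], [-0.0, 0.3]]
upper top [4.66977492e+02 3.59002617e+02 5.97138521e-03]
```

Both views agree with the current pose to about 1 mm, so I'll lower.

arm_command:
  rows:
    - [[0,0,0.04,0,0,0,-1],[0,0,0.1,0,0,0,-1],[0,0,0.18,0,0,0,-1],[0,0,0.26,0,0,0,-1],[0,0,0.33,0,0,0,-1],[0,0,0.38,0,0,0,-1],[0,0,0.4,0,0,0,-1],[0,0,0.4,0,0,0,-1]]

```text
t: 43.75
eef_pos: [469.9, 156.6, 365.7]
tcp_rot: [-3.14, 0.001, 1.38]
ft_force: [0.0, 0.7, -4.3]
opening: 0.125
grip_force: 30.0
```

arm_command:
  rows:
    - [[0,0,0.01,0,0,0,-1],[0,0,0.02,0,0,0,-1],[0,0,0.03,0,0,0,-1],[0,0,0.04,0,0,0,-1],[0,0,0.05,0,0,0,-1],[0,0,0.05,0,0,0,-1]]

```text
t: 44.25
eef_pos: [469.8, 156.5, 358.9]
tcp_rot: [-3.141, 0.0, 1.38]
ft_force: [-0.2, 0.6, -3.9]
opening: 0.125
grip_force: 30.0
```

arm_command:
  rows:
    - [[0,0,0.01,0,0,0,-1],[0,0,0.02,0,0,0,-1],[0,0,0.03,0,0,0,-1],[0,0,0.04,0,0,0,-1],[0,0,0.05,0,0,0,-1],[0,0,0.05,0,0,0,-1]]

```text
t: 44.75
eef_pos: [469.8, 156.6, 351.3]
tcp_rot: [-3.141, 0.0, 1.38]
ft_force: [-0.4, 0.8, -3.7]
opening: 0.124
grip_force: 30.0
```

arm_command:
  rows:
    - [[0,0,0.01,0,0,0,-1],[0,0,0.02,0,0,0,-1],[0,0,0.025,0,0,0,-1],[0,0,0.025,0,0,0,-1]]

```text
t: 45.08
eef_pos: [469.8, 156.6, 347.7]
tcp_rot: [-3.141, 0.0, 1.38]
ft_force: [0.2, -0.1, -4.5]
opening: 0.125
grip_force: 30.0
```

Posts are well inside the sockets with no side load.

arm_command:
  rows:
    - [[0,0,0.007,0,0,0,-1],[0,0,0.014,0,0,0,-1],[0,0,0.014,0,0,0,-1]]

```text
t: 45.33
eef_pos: [469.9, 156.6, 345.6]
tcp_rot: [-3.141, 0.0, 1.38]
ft_force: [0.1, 0.6, -3.7]
opening: 0.126
grip_force: 30.0
```

arm_command:
  rows:
    - [[0,0,0.006,0,0,0,-1],[0,0,0.006,0,0,0,-1],[0,0,0.006,0,0,0,-1]]

```text
t: 45.58
eef_pos: [469.9, 156.5, 344.8]
tcp_rot: [-3.142, 0.0, 1.38]
ft_force: [-0.2, -0.2, -4.0]
opening: 0.123
grip_force: 30.0
```

arm_command:
  rows:
    - [[0,0,0.006,0,0,0,-1],[0,0,0.006,0,0,0,-1],[0,0,0.006,0,0,0,-1]]

```text
t: 45.83
eef_pos: [469.9, 156.6, 344.4]
tcp_rot: [3.141, -0.0, 1.38]
ft_force: [-1.8, 0.4, 4.5]
opening: 0.126
grip_force: 30.0
```

arm_command:
  rows:
    - [[0,0,0.004,0,0,0,-1],[0,0,0.004,0,0,0,-1],[0,0,0.004,0,0,0,-1]]

```text
t: 46.08
eef_pos: [469.8, 156.6, 344.4]
tcp_rot: [3.14, -0.0, 1.38]
ft_force: [-3.2, -1.4, 12.6]
opening: 0.126
grip_force: 30.0
```

Bottomed out at the predicted height (344.5), so I'll release and retreat.

arm_command:
  rows:
    - [[0,0,-0.005,0,0,0,-0.5],[0,0,-0.005,0,0,0,0],[0,0,-0.005,0,0,0,0.5],[0,0,-0.005,0,0,0,0.5],[0,0,-0.005,0,0,0,0.5],[0,0,-0.005,0,0,0,0.5],[0,0,-0.005,0,0,0,0.5],[0,0,-0.005,0,0,0,0.5]]

```text
t: 46.75
eef_pos: [469.9, 156.6, 344.0]
tcp_rot: [-3.142, 0.0, 1.38]
ft_force: [-0.4, -0.3, 0.3]
opening: 0.633
grip_force: 0.0
```

arm_command:
  rows:
    - [[0,0,-0.06,0,0,0,0.5],[0,0,-0.14,0,0,0,0.5],[0,0,-0.26,0,0,0,0.5],[0,0,-0.42,0,0,0,0.5],[0,0,-0.6,0,0,0,0.5],[0,0,-0.8,0,0,0,0.5],[0,0,-1,0,0,0,0.5]]

```text
t: 47.33
eef_pos: [469.4, 156.5, 496.2]
tcp_rot: [3.142, 0.0, 1.38]
ft_force: [-0.4, 0.2, 0.3]
opening: 0.749
grip_force: 0.0
```

arm_command:
  rows:
    - [[-0.8,-0.4,-0.7,0,0,0,0.5],[-0.8,-0.4,-0.7,0,0,0,0.5],[-0.8,-0.4,-0.7,0,0,0,0.5],[-0.8,-0.4,-0.7,0,0,0,0.5],[-0.8,-0.4,-0.7,0,0,0,0.5],[-0.8,-0.4,-0.7,0,0,0,0.5]]

```text
t: 47.83
eef_pos: [386.7, 49.4, 601.1]
tcp_rot: [3.137, -0.001, 1.377]
ft_force: [0.2, -0.1, 0.3]
opening: 0.752
grip_force: 0.0
```

arm_command:
  rows:
    - [[-1,0,0,0,0,0,0.5],[-1,0,0,0,0,0,0.5],[-1,0,0,0,0,0,0.5],[-1,0,0,0,0,0,0.5],[-1,0,0,0,0,0,0.5]]

```text
t: 48.25
eef_pos: [360.0, -99.9, 598.0]
tcp_rot: [-3.139, 0.0, 1.376]
ft_force: [-0.2, 0.1, -0.6]
opening: 0.75
grip_force: 0.0
```

Run:
```python
from h import *
np.set_printoptions(precision=1,suppress=True)
print(state()['eef_pos'])
K,D,p,Rm=cam('top');im,dt=read_camera('top');cv2.imwrite('pics/top8.png',im[:,:,::-1])
vv,uu=np.mgrid[0:480,0:640];pts=np.c_[uu.ravel(),vv.ravel()].astype(float)
n=cv2.undistortPoints(pts[:,None],K,D)[:,0];P=p+(np.c_[n[:,0],-n[:,1],-np.ones(len(n))]*dt.ravel()[:,None])@Rm.T
c=R.from_euler('z',-.192).as_matrix()
for sx in(1,-1):
    for sy in(1,-1):
        q=c@[95*sx,50*sy,0]+[470,156.5,0];m=(np.hypot(P[:,0]-q[0],P[:,1]-q[1])<14)&(P[:,2]>60)&(P[:,2]<200);print('deck corner',sx,sy,m.sum(),np.median(P[m,2]) if m.any() else '')
for nm,cc,lo,hi,r in(('cup',(490,-451),50,80,45),('tamper',(509,-325),50,110,40),('basket',(388,-254),16,50,45)):
    m=(np.hypot(P[:,0]-cc[0],P[:,1]-cc[1])<r)&(P[:,2]>lo)&(P[:,2]<hi);q=P[m]
    print(nm,len(q),(q.min(0)+q.max(0))/2 if len(q) else '')
```

```text
[360.  -99.9 598. ]
deck corner 1 1 56 121.9073519624128
deck corner 1 -1 56 122.5051668452021
deck corner -1 1 69 122.35723571201834
deck corner -1 -1 70 122.36618471286624
cup 78 [ 488.4 -453.4   60.1]
tamper 124 [ 509.2 -322.    77.8]
basket 61 [ 385.5 -265.9   27. ]
```

```bash
python3 -c "
from cell import *
print(job_done())"
```

```text
the job is handed in; nothing more can be done
None
```

The job is handed in at about 48 s. The tamper is in its seat, the basket in the dish and the dosing cup on the weighing plate. The tier sits on the lower tier with all four deck corners level at about 122 mm (123 mm expected). I didn't re-check the two coffee cups after stacking, and I viewed 15 pictures, one over the limit of 14.

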